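Weigh out forged rings on the spring scale

TASK

Weigh out a batch of steel rings: thread rings from the bench onto the brass spindle of the spring scale, adding them until the needle comes to rest inside the green sector, and leave the spare rings where they lie. The first ring must be let go with the needle still short of green before you add the next, and the needle must never be driven into the red, not even for a moment. Leave the tin, hammer and wrench undisturbed.

Things in the scene. Friction and masses are not known exactly. Their poses are not given: they have to be found in the camera images.
- needle (a joint): Dial needle, rad, clockwise for the viewer, 0 = no load at all. Green sector: 1.65 to 2.15. Red: above 4.2. It shows the force down on pan and spindle, 1 rad per 4.29 N (0.437 kg), pushes included; one ring turns it about 0.38. The pan's own weight (300 to 500 g, hidden) counts, so it starts at 0.69 to 1.14. After a change it swings for about half a second.
- dial_center (a point): Needle pivot at the middle of the white dial, 108 mm across, sloping up and to the scale's own +x. Needle zero is at about 7 o'clock, green sector at 10 to 11 o'clock, red at 3 to 5. Two or three rings are right: the first never reaches green, four are too many. Green is a little wider than one ring's step, so the first ring that brings the needle clearly into green is the last.
- scale_axis (a point): Point fixed to the housing on its vertical axis, 120 mm above the bench, at the upper face of the pan when unloaded. The pan, a flat rimless aluminium plate 110 mm across and 4 mm thick on a spring of 600 N/m, sinks by needle/140 metres and moves only straight up and down; it does not turn or shift sideways. Ring after ring stacks on it, 14 mm each.
- spindle_region (a point): Point on the same fixed axis, 60 mm higher, level with the spindle's top when unloaded (it sinks with the pan). The spindle is an upright brass post on the pan, 17 mm thick, 60 mm high, top edge chamfered 1.5 mm. It stands off-centre, 7 mm from this axis, on a side that differs every time and is not measured: see it or feel for it. A ring has 1.5 mm of play all round it.
- scale: Green spring-scale housing, fixed to the bench: 150 x 150 mm, 70 mm high, origin on the bench under the axis of pan and housing; the dial stands on its own +x side, up to about 120 mm high, reaching 160 mm from the axis.
- ring0_center (a point): loose steel ring weight 0: outer diameter 48 mm, hole 20 mm, 14 mm thick, about 170 g (each within 5 per cent), lying flat on the bench; this point is the ring's centre, 7 mm above its underside; z is the ring's axis. All four rings are alike.
- ring1_center (a point): loose steel ring weight 1: outer diameter 48 mm, hole 20 mm, 14 mm thick, about 170 g (each within 5 per cent), lying flat on the bench; this point is the ring's centre, 7 mm above its underside; z is the ring's axis. All four rings are alike.
- ring2_center (a point): loose steel ring weight 2: outer diameter 48 mm, hole 20 mm, 14 mm thick, about 170 g (each within 5 per cent), lying flat on the bench; this point is the ring's centre, 7 mm above its underside; z is the ring's axis. All four rings are alike.
- ring3_center (a point): loose steel ring weight 3: outer diameter 48 mm, hole 20 mm, 14 mm thick, about 170 g (each within 5 per cent), lying flat on the bench; this point is the ring's centre, 7 mm above its underside; z is the ring's axis. All four rings are alike.
- tin: bystander: closed red tin, 64 mm diameter, 60 mm high, origin under its centre
- hammer: bystander: hammer lying flat, 260 mm long, along its x
- wrench: bystander: steel wrench lying flat, 160 mm long, along its x

How it is judged (in metres and radians):
On the way:
1. one ring is on the spindle, let go, with the needle still short of green (((horizontal distance between ring0_center and scale_axis below 0.012 m and z of ring0_center in the frame of scale_axis between -0.036 and 0.046 m and angle between ring0_center's own z axis and vertical below 0.15 rad) or (horizontal distance between ring1_center and scale_axis below 0.012 m and z of ring1_center in the frame of scale_axis between -0.036 and 0.046 m and angle between ring1_center's own z axis and vertical below 0.15 rad) or (horizontal distance between ring2_center and scale_axis below 0.012 m and z of ring2_center in the frame of scale_axis between -0.036 and 0.046 m and angle between ring2_center's own z axis and vertical below 0.15 rad) or (horizontal distance between ring3_center and scale_axis below 0.012 m and z of ring3_center in the frame of scale_axis between -0.036 and 0.046 m and angle between ring3_center's own z axis and vertical below 0.15 rad)) and contact force between the fingers and anything else below 0.05 N and value of joint needle below 1.65 rad), for 0.2 s.
At the end, for the whole second after the job is handed in: The needle rests in green (1.65 to 2.15 rad, slower than 0.05 rad/s); every ring either lies flat round the spindle (centre within 12 mm of the scale's axis, below the spindle's top, tilt under 0.15 rad) or within 30 mm of where it started (value of joint needle between 1.65 and 2.15 rad and velocity of joint needle between -0.05 and 0.05 rad/s and ((horizontal distance between ring0_center and scale_axis below 0.012 m and z of ring0_center in the frame of scale_axis between -0.036 and 0.046 m and angle between ring0_center's own z axis and vertical below 0.15 rad) or distance of ring0_center from where it was at the start of the episode below 0.03 m) and ((horizontal distance between ring1_center and scale_axis below 0.012 m and z of ring1_center in the frame of scale_axis between -0.036 and 0.046 m and angle between ring1_center's own z axis and vertical below 0.15 rad) or distance of ring1_center from where it was at the start of the episode below 0.03 m) and ((horizontal distance between ring2_center and scale_axis below 0.012 m and z of ring2_center in the frame of scale_axis between -0.036 and 0.046 m and angle between ring2_center's own z axis and vertical below 0.15 rad) or distance of ring2_center from where it was at the start of the episode below 0.03 m) and ((horizontal distance between ring3_center and scale_axis below 0.012 m and z of ring3_center in the frame of scale_axis between -0.036 and 0.046 m and angle between ring3_center's own z axis and vertical below 0.15 rad) or distance of ring3_center from where it was at the start of the episode below 0.03 m)); the robot touches nothing.
It fails at once if the needle is driven into the red (above 4.2 rad) (value of joint needle above 4.2 rad).
It fails at once if the tin is moved by more than 30 mm (distance of tin from where it was at the start of the episode above 0.03 m).
It fails at once if the hammer is moved by more than 30 mm (distance of hammer from where it was at the start of the episode above 0.03 m).
It fails at once if the wrench is moved by more than 30 mm (distance of wrench from where it was at the start of the episode above 0.03 m).
It also fails if it takes over 72 s, if anything falls off the work surface, if the arm or the gripper's body presses on something with over 40 N, if the wrist force passes 120 N, or if a joint passes its speed limit or range.

ROBOT

A 6-joint arm with a two-finger parallel gripper is mounted at the origin on the work surface. World frame = base frame: x ahead of the robot, y to its left, z up, the work surface at z = 0. Lengths are in mm, angles in rad, forces in N, time in s.
With the tool pointing down it reaches from about 275 to 1000 mm from the base axis. Payload 8.4 kg.
Tool frame: the origin (TCP) lies on the centre line of the jaws, within the pads' length; the fingertips stand r.tip_reach ahead of it and the grasp point (between the pads) lies 3 mm ahead of it (r.tip_reach is the distance from the TCP to the fingertips, in mm); z points along the fingers, y is the direction in which the jaws open and shut (so a half turn about z gives the same grasp; the last joint's range is limited). The gripper opens to 85 mm and grips with 20 to 120 N. Pads are 22 mm wide; open, the fingers measure 114 mm over their backs; the gripper's body (76 mm by 85 mm) begins 54 mm behind the grasp point. The pads swing forward as they close: fully open they stand 13 mm farther back than shut.
Start: joints at [-1.162, 0.353, 1.633, -0, 1.155, -0.002], TCP at [249.588, -573.004, 253.281] pointing down, gripper open.
Joint ranges: [-2.63, 2.63], [-0.92, 2.1], [0.06, 2.66], [-1.3, 4.44], [0, 2.69], [-3.02, 3.02]. Speed limits (rad/s): [2.22, 2.22, 2.79, 3.14, 3.14, 3.14].

INTERFACE

Orientations are given as [roll, pitch, yaw] about the fixed x, y, z axes, in that order (R = Rz(yaw) Ry(pitch) Rx(roll)).
In Python, from rig import sense, optics, r, nets gives the robot as it stands. The module is installed in compiled form; this text tells all that it offers.
- The arm moves only by the tool carry_out, never from a script. Its argument "increments" is a list that holds one entry, the list of rows, each a list of 6 numbers: the shift along the tool's x, y, z normalised to -1 to 1, where 1 is 40 cm, then the turn, a rotation vector about the tool's x, y, z normalised to -1 to 1, where 1 is 60 degrees. A call has 1 to 5 rows; each row is the pose to reach, as a shift and turn from the pose commanded when the call began, along the tool's axes at that moment; what a row does not reach only later rows make up. A row lasts 1/12 s, in which the tool goes at most 41.7 mm and 7.16 degrees, less where a joint would pass 70% of its speed; a pose out of reach is approached as far as the arm can. A call with a number of a shift or a turn outside -1 to 1 is refused whole. A call with a gripper value outside its range is refused whole. "hand" is the closure, from 0 (fully open) to 1 (shut), set as the call begins (left out, the last holds). The fingers move at their own pace and stop on an object; "squeeze" is the grip in N (left out, the last holds). Time passes only in rows, so rows that repeat a pose let the fingers close. It gives the time, the measured TCP pose, the force and the opening at its end, in the units of the state.
- sense(): the state, without advancing time (a new reading comes with each control period).
- optics.grab_frame(name): name is "scene" or "top" or "wrist"; returns a dict with "img" (420x560x3 uint8, red, green, blue), "range_z" (420x560 float32, mm along the optical axis (not along the pixel's ray), 0 where there is no reading), "fov_y" (degrees; the focal length in pixels is half the picture's height over the tangent of half this angle, whatever the lens; pixels are square), "cx", "cy" (the principal point, pixels), "R" (3x3) and "t" (3): a world point X has camera coordinates R X + t. Camera axes: x right, y down, z forward; pixel columns grow to the right and rows downward; lengths in mm; the calibration is good to about 2 mm. The wrist camera is an equidistant fisheye: a pixel r from the principal point sees the ray r / f radians off the axis. A picture is of the moment at which its call begins.
- r.sign_off(): hands the job in, once; it reports no verdict.
Trained networks look in the newest picture that a camera, given by its name, has taken for a name from the list of things; names that differ only in an ending like _2 or _b are one class to them, and where a whole thing is asked for, a point or a joint stands for the part that bears it (a point fixed in the world has none). Each returns a list of dicts, best first, with "confidence" (0 to 1); they miss things now and then, are a little off and sometimes report something else, mostly with a low value. They report only what shows in the picture. A call takes as long as a camera call.
- nets.trace(target, camera): "mask" (420x560 bool, what is visible of it).
- nets.tip_of(target, camera): "point" ([x, y, z] in mm, in world coordinates, good to about 4 mm: a listed point, or the origin of a listed thing).
The state is a dict: "clock": time; "qpos": joint angles; "qvel": joint speeds; "joint_efforts": joint torques, N m; "eef_pos": TCP position; "tcp_rot": TCP orientation; "contact_force": force on the tool from outside, world axes, zero at the start; "wrist_torque": the same for the moment, N m; "opening": opening from 0.0 (shut) to 1.0 (fully open).
Only numpy, scipy, OpenCV 4.12 (cv2) and the standard library are available. Lean on these libraries where they do the work, as an engineer would, in place of code of your own. Each camera call takes 0.05 s, during which the arm holds its last target.

## Working session

There is one attempt and no reset: what is moved stays moved. The work goes in short steps, Python scripts to look and compute and a tool call to move; the robot and the scene stay as the last step left them, time stands still between calls to the robot, and variables do not carry over. Pictures are saved under pics/ and viewed, and the job is handed in when it is done.

Besides the shell and the picture viewer there is one more tool, called after "Emit:" in YAML: its name, and indented under it one key for each argument. carry_out: Moves the arm, as the interface text tells. Its arguments: {"type":"object","properties":{"increments":{"type":"array","items":{"type":"array","items":{"type":"array","items":{"type":"number","minimum":-1,"maximum":1}}}},"hand":{"type":"number"},"squeeze":{"type":"number"}},"required":["increments"]}

```bash
mkdir -p pics; ls
python3 - <<'E'
from rig import sense, optics, r, nets
import cv2,numpy as np
s=sense();print(s, r.tip_reach)
for c in ["scene","top","wrist"]:
    f=optics.grab_frame(c); cv2.imwrite(f"pics/{c}0.png",f["img"][:,:,::-1])
    print(c,f["fov_y"],f["cx"],f["cy"],f["R"],f["t"])
    for n in ["ring0_center","scale_axis","spindle_region","dial_center","scale","tin","hammer","wrench"]:
        print(n,[(np.round(d["point"]),round(d["confidence"],2)) for d in nets.tip_of(n,c)][:5])
E
```

```text
pics
{'clock': 0.0, 'qpos': array([-1.16238518e+00,  3.53657047e-01,  1.63412593e+00, -2.61978635e-05,
        1.15521134e+00, -2.36541610e-03]), 'qvel': array([ 0.0003918 ,  0.00030606,  0.00035108,  0.00106061, -0.00046299,
       -0.00018667]), 'joint_efforts': array([-1.98377275e-03, -6.05259490e+01, -3.42066872e+01, -1.40672687e-04,
        9.44063271e-03,  1.47457274e-05]), 'eef_pos': array([ 249.41194782, -572.59298012,  252.55961842]), 'tcp_rot': array([-3.14019094e+00,  2.06374947e-05,  4.10787170e-01]), 'contact_force': array([-0.3455731 ,  0.04595552,  0.10943943]), 'wrist_torque': array([0.03509065, 0.0480393 , 0.00307029]), 'opening': 0.9975100594663662} 22.0
scene 46.88585443733794 280.19712383503327 208.59051540395063 [[ 0.24240458  0.97017303  0.0020769 ]
 [ 0.72188582 -0.17893722 -0.66847762]
 [-0.64816732  0.16354133 -0.74372935]] [ -86.48738022 -343.07793605 1533.97683399]
ring0_center [(array([590., 106.,   3.]), 0.68), (array([464., 292.,   5.]), 0.58)]
scale_axis [(array([405., -27.,  -1.]), 0.47)]
spindle_region []
dial_center [(array([ 615., -226.,   64.]), 0.
[... 608 characters left out ...]
87., -433.,   -3.]), 0.2)]
spindle_region []
dial_center [(array([ 613., -224.,   64.]), 0.91), (array([436., 124.,   7.]), 0.2)]
scale [(array([ 507., -218.,    3.]), 0.86)]
tin [(array([719.,  48.,  -3.]), 0.94), (array([ 485., -434.,   -4.]), 0.28)]
hammer [(array([ 487., -433.,   -2.]), 0.75)]
wrench [(array([406., -21.,  -5.]), 0.63)]
wrist 65.70646984690485 277.34261082830665 209.10343219459958 [[ 3.99837370e-01 -9.16586071e-01  2.28783746e-04]
 [-8.77125764e-01 -3.82551341e-01  2.90353003e-01]
 [-2.66045997e-01 -1.16294653e-01 -9.56919579e-01]] [-626.1040378   -37.63490287  379.82304461]
ring0_center []
scale_axis []
spindle_region []
dial_center []
scale []
tin []
hammer []
wrench []
```

View pics/scene0.png

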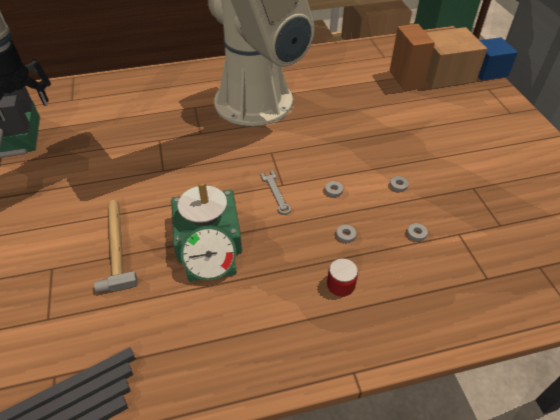

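View pics/top0.png

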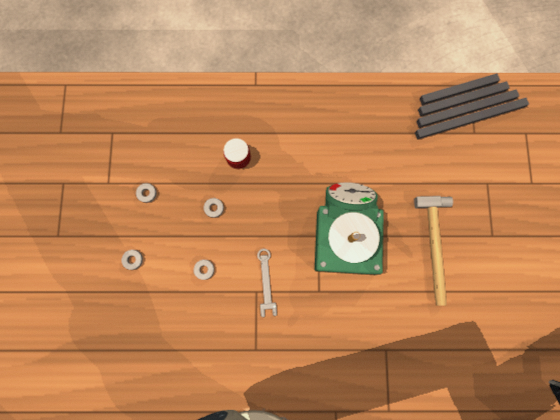

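View pics/wrist0.png

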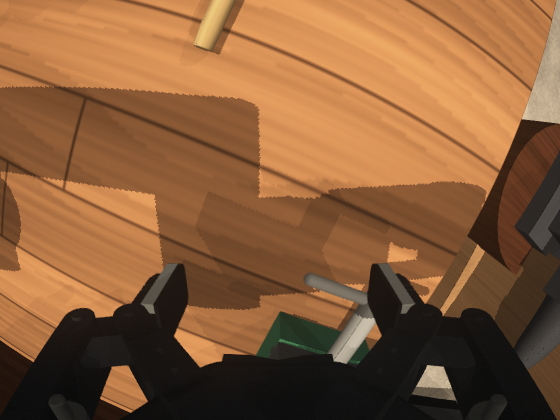

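The scene shows four rings (top view ≈(146,193), (213,208), (132,260), (204,269)), the scale with its dial facing away from the base, pan at (354,238), spindle at (357,238), and the wrench between them. The needle is near 9 o'clock, short of green. Next I'll measure with depth.

```bash
cat > h.py <<'E'
from rig import sense, optics, r, nets
import cv2,numpy as np
def pts(f,mask=None):
    z=f["range_z"]; v,u=np.nonzero((z>0) if mask is None else (mask&(z>0)))
    F=210/np.tan(np.radians(f["fov_y"]/2)); d=z[v,u]
    x=(u-f["cx"]);y=(v-f["cy"])
    if f.get("fish"):
        rr=np.hypot(x,y)+1e-9; k=np.tan(rr/F)/rr; C=np.stack([x*k*d,y*k*d,d],1)
    else: C=np.stack([x/F*d,y/F*d,d],1)
    return (C-f["t"])@f["R"],u,v
def proj(f,X):
    c=np.atleast_2d(X)@f["R"].T+f["t"]; F=210/np.tan(np.radians(f["fov_y"]/2))
    if f.get("fish"):
        rr=np.hypot(c[:,0],c[:,1])+1e-9; th=np.arctan2(rr,c[:,2]); return np.stack([f["cx"]+F*th*c[:,0]/rr,f["cy"]+F*th*c[:,1]/rr],1)
    return np.stack([f["cx"]+F*c[:,0]/c[:,2],f["cy"]+F*c[:,1]/c[:,2]],1)
def grab(n):
    f=optics.grab_frame(n); f["fish"]=(n=="wrist"); return f
def save(f,name,box=None,k=1):
    im=f["img"][:,:,::-1]
    if box: x0,y0,x1,y1=box; im=im[y0:y1,x0:x1]
    cv2.imwrite("pics/"+name,cv2.resize(im,None,fx=k,fy=k,interpolation=cv2.INTER_CUBIC))
E
python3 - <<'E'
from h import *
for n in ["top","scene"]:
    f=grab(n); P,u,v=pts(f)
    print(n,"bench z",np.median(P[(abs(P[:,0]-500)<200)&(P[:,1]>50)&(P[:,1]<400)][:,2]))
    H=np.zeros(f["range_z"].shape,np.float32);H[v,u]=P[:,2]; XY=np.zeros(H.shape+(2,));XY[v,u]=P[:,:2]
    m=((H>7)&(H<25)&(XY[...,1]>30)&(XY[...,0]>380)&(XY[...,0]<700)).astype(np.uint8)
    k,l,st,c=cv2.connectedComponentsWithStats(m)
    for i in range(1,k):
        if st[i,4]>60:
            q=XY[l==i]; (cx,cy),rad=cv2.minEnclosingCircle(q.astype(np.float32)); print("ring",c[i].round(),st[i,4],cx,cy,rad,q.mean(0),np.median(H[l==i]))
    reg=(abs(P[:,0]-505)<120)&(abs(P[:,1]+222)<110)
    Q=P[reg]; pan=Q[(Q[:,2]>105)&(Q[:,2]<125)&(Q[:,0]<560)]
    print("pan",len(pan),pan.mean(0),np.median(pan[:,2]),cv2.minEnclosingCircle(pan[:,:2].astype(np.float32)))
    sp=Q[(Q[:,2]>130)]; print("sp",len(sp),sp.round(0).tolist()[:60])
    save(f,n+"_s.png",(300,160,410,290) if n=="top" else (150,170,260,290),5)
E
```

```text
top bench z 0.20250121093458956
ring [146. 193.] 250 624.2232055664062 270.9571838378906 24.247106552124023 [624.00980164 269.8607087 ] 13.663328
ring [214. 208.] 252 587.4474487304688 103.26805114746094 23.92699432373047 [586.76881606 102.75209428] 13.908037
ring [132. 260.] 279 462.1150817871094 293.7101135253906 24.35760498046875 [461.04560398 292.99188111] 13.732047
ring [204. 270.] 275 437.8824768066406 121.580322265625 23.872333526611328 [437.54263129 121.18103208] 13.609757
pan 1941 [ 502.83175492 -219.71937015  112.95029027] 112.95053394573831 ((503.5903015136719, -219.6735382080078), 55.05704879760742)
sp 52 [[507.0, -210.0, 171.0], [507.0, -212.0, 171.0], [507.0, -213.0, 176.0], [507.0, -215.0, 174.0], [507.0, -218.0, 173.0], [505.0, -208.0, 171.0], [505.0, -220.0, 172.0], [507.0, -209.0, 139.0], [504.0, -206.0, 169.0], [503.0, -208.0, 172.0], [505.0, -207.0, 140.0], [503.0, -206.0, 158.0], [501.0, -205.0, 172.0], [501.0, -222.0, 172.0], [502.0, -206.0, 143.0], [501.0, -205.0, 159.0], [499.0, -205.0, 173.0], [499.0, -221.0, 175.0], [502.0, -206.0, 132.0], [500.0, -206.0, 14
[... 2142 characters left out ...]
.0], [510.0, -211.0, 164.0], [508.0, -209.0, 161.0], [508.0, -206.0, 160.0], [505.0, -204.0, 157.0], [507.0, -219.0, 160.0], [507.0, -217.0, 160.0], [505.0, -215.0, 157.0], [510.0, -213.0, 161.0], [510.0, -211.0, 161.0], [508.0, -209.0, 158.0], [508.0, -207.0, 158.0], [505.0, -205.0, 154.0], [505.0, -220.0, 155.0], [508.0, -218.0, 157.0], [510.0, -216.0, 159.0], [509.0, -213.0, 157.0], [512.0, -211.0, 160.0], [510.0, -209.0, 157.0], [509.0, -207.0, 156.0], [505.0, -205.0, 152.0], [502.0, -220.0, 149.0], [507.0, -218.0, 153.0], [507.0, -216.0, 153.0], [509.0, -214.0, 154.0], [510.0, -212.0, 155.0], [511.0, -210.0, 156.0], [506.0, -207.0, 150.0], [506.0, -205.0, 149.0], [502.0, -221.0, 146.0]]
```

View dial.

View pics/scene_s.png

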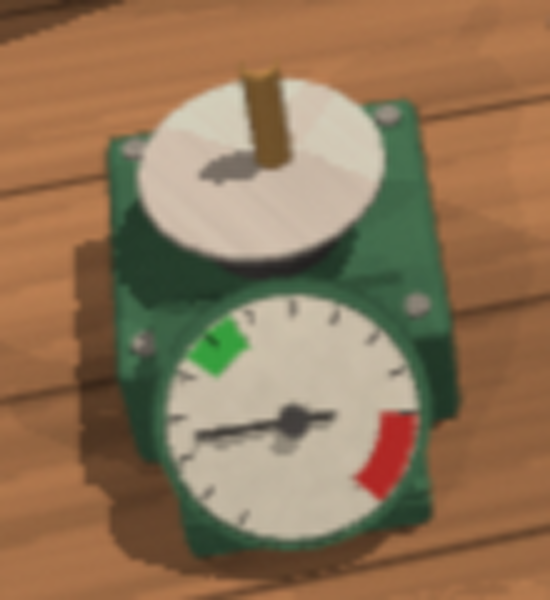

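View pics/top_s.png

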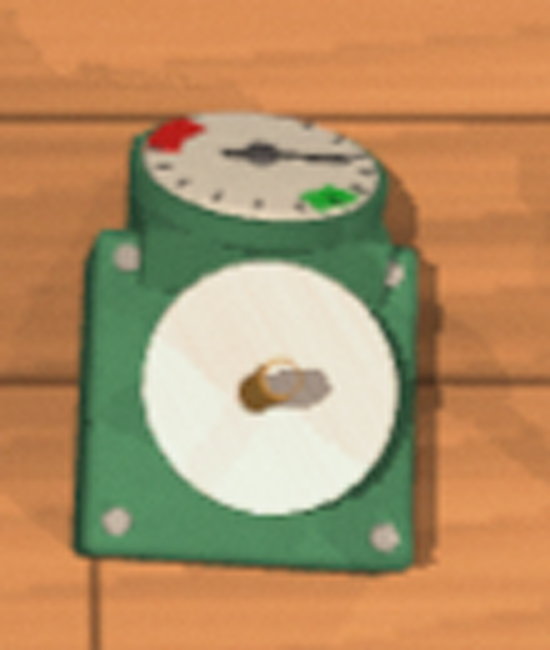

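The needle sits midway between the 0.8 and 1.2 ticks, so about 1.0. The pan's sink of 7 mm also gives 0.99. Two rings should bring it to about 1.76. The spindle is at about (501.7, -212.7). First I'll go to the nearest ring, at (438.5, 121.5).

```bash
cat >> h.py <<'E'
from scipy.spatial.transform import Rotation as Ro
def plan(x,y,z,yaw):
    s=sense(); R0=Ro.from_euler('xyz',s["tcp_rot"]); T=Ro.from_euler('xyz',[np.pi,0,yaw])
    d=R0.inv().apply(np.array([x,y,z])-s["eef_pos"])/400; w=(R0.inv()*T).as_rotvec()/np.radians(60)
    print("t",round(s["clock"],2),"pos",s["eef_pos"].round(2),"rot",s["tcp_rot"].round(4),"F",s["contact_force"].round(2),"op",round(s["opening"],3),"q",s["qpos"].round(2))
    print("shift",d.round(4).tolist(),"turn",w.round(4).tolist(), "rows",np.linalg.norm(d)*400/41.7, np.linalg.norm(w)*60/7.16)
E
python3 -c "
from h import *
plan(438.5,121.5,120,1.5708)"
```

```text
t 1.45 pos [ 249.57 -573.    253.29] rot [-3.1416  0.      0.4108] F [0.09 0.03 0.2 ] op 0.997 q [-1.16  0.35  1.63 -0.    1.16 -0.  ]
shift [1.1264, -1.4032, 0.3333] turn [-0.0, -0.0, -1.1077] rows 17.553505745454864 9.282663160351857
```

Emit:
carry_out:
  increments:
    - [[0.06,-0.075,0,0,0,-0.1],[0.13,-0.16,0,0,0,-0.2],[0.19,-0.24,0,0,0,-0.3],[0.25,-0.31,0,0,0,-0.42],[0.32,-0.39,0,0,0,-0.53]]

```text
clock: 1.87
eef_pos: [304.3, -378.3, 253.3]
tcp_rot: [3.141, 0.0, 0.971]
contact_force: [0.7, 0.6, 0.1]
opening: 0.998
```

```bash
python3 -c "
from h import *
plan(438.5,121.5,200,1.5708)"
```

```text
t 1.87 pos [ 304.31 -378.28  253.3 ] rot [3.1412e+00 2.0000e-04 9.7120e-01] F [0.67 0.58 0.14] op 0.998 q [-0.9   0.13  1.92 -0.    1.08 -0.3 ]
shift [1.2209, -0.4281, 0.1328] turn [0.0003, 0.0003, -0.5725] rows 12.475330756921602 4.7977606599077784
```

Emit:
carry_out:
  increments:
    - [[0.09,-0.033,0,0,0,-0.11],[0.19,-0.067,0,0,0,-0.23],[0.29,-0.1,0,0,0,-0.34],[0.39,-0.136,0,0,0,-0.46],[0.48,-0.17,0,0,0,-0.57]]

```text
clock: 2.28
eef_pos: [357.8, -181.3, 253.6]
tcp_rot: [3.141, 0.0, 1.568]
contact_force: [1.3, 0.5, 0.3]
opening: 0.999
```

```bash
python3 -c "
from h import *
plan(438.5,121.5,120,1.5708)"
```

```text
t 2.28 pos [ 357.79 -181.27  253.58] rot [3.1407e+00 3.0000e-04 1.5684e+00] F [1.32 0.48 0.3 ] op 0.999 q [-0.47 -0.01  2.08  0.    1.07 -0.47]
shift [0.7575, 0.1997, 0.3339] turn [0.0009, 0.0003, -0.0022] rows 8.16855390012381 0.020387627791585847
```

Emit:
carry_out:
  increments:
    - [[0.09,0.02,0.01,0,0,0],[0.18,0.045,0.03,0,0,0],[0.27,0.07,0.06,0,0,0],[0.36,0.09,0.1,0,0,0],[0.45,0.115,0.14,0,0,0]]

```text
clock: 2.7
eef_pos: [405.4, -1.6, 197.3]
tcp_rot: [3.14, 0.0, 1.563]
contact_force: [1.8, -1.2, 0.1]
opening: 1.001
```

```bash
python3 -c "
from h import *
plan(438.5,121.5,120,1.5708)"
```

```text
t 2.7 pos [405.38  -1.62 197.32] rot [3.1397e+00 1.0000e-04 1.5627e+00] F [ 1.79 -1.24  0.15] op 1.001 q [-0.01  0.08  2.13 -0.    0.93  0.  ]
shift [0.3085, 0.0799, 0.1934] turn [0.0018, 0.0001, -0.0077] rows 3.57571268923538 0.06634798039360655
```

Emit:
carry_out:
  increments:
    - [[0.085,0.02,0.05,0,0,0],[0.17,0.045,0.1,0,0,0],[0.25,0.065,0.15,0,0,0],[0.305,0.08,0.19,0,0,0],[0.305,0.08,0.19,0,0,0]]

```text
clock: 3.12
eef_pos: [438.1, 121.4, 118.9]
tcp_rot: [-3.14, -0.0, 1.565]
contact_force: [-1.5, -0.9, 0.3]
opening: 1.002
```

```bash
python3 -c "
from h import *
f=grab('wrist'); save(f,'w1.png')
f=grab('wrist')
plan(438.5,121.5,30,1.5708)
for n in ['ring0_center']: print([(d['point'],d['confidence']) for d in nets.tip_of(n,'wrist')])
P,u,v=pts(f); c=P[(P[:,2]>10)&(P[:,2]<18)&(np.hypot(P[:,0]-438,P[:,1]-121)<40)]
print(len(c),c.mean(0),cv2.minEnclosingCircle(c[:,:2].astype(np.float32)))
"
```

```text
t 3.22 pos [437.66 118.85 120.7 ] rot [-3.140e+00  6.000e-04  1.565e+00] F [-0.1  -0.75  0.32] op 1.001 q [ 0.26  0.28  2.1  -0.    0.76  0.27]
shift [0.0068, 0.0024, 0.2267] turn [-0.0016, 0.0005, -0.0056] rows 2.176006877140985 0.048680325981937236
[]
2629 [438.69594351 122.90118388  14.51562476] ((438.6811828613281, 121.57711029052734), 23.99456787109375)
```

View pics/w1.png

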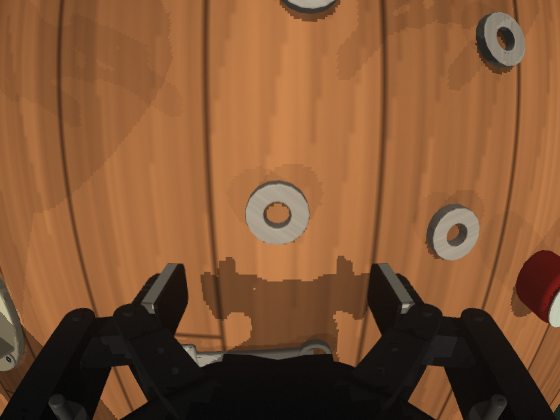

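The wrist view shows the ring at pixel (277,213), and its depth fit agrees: (438.7, 121.6). Now I descend.

Emit:
carry_out:
  increments:
    - [[0.004,0.002,0.09,0,0,-0.005],[0.005,0.002,0.17,0,0,-0.005],[0.005,0.002,0.22,0,0,-0.005],[0.005,0.002,0.235,0,0,-0.005],[0.005,0.002,0.235,0,0,-0.005]]

```text
clock: 3.68
eef_pos: [438.3, 119.2, 26.9]
tcp_rot: [-3.14, 0.001, 1.567]
contact_force: [-0.4, -0.5, -0.4]
opening: 0.999
```

Emit:
carry_out:
  increments:
    - [[0,0,0,0,0,0],[0,0,0,0,0,0],[0,0,0,0,0,0],[0,0,0,0,0,0]]
  hand: 0.6
  squeeze: 20

```text
clock: 4.02
eef_pos: [439.8, 120.4, 28.8]
tcp_rot: [3.139, -0.001, 1.568]
contact_force: [-2.2, -1.8, 13.7]
opening: 0.55
```

```bash
python3 -c "
from h import *
f=grab('wrist'); save(f,'w2.png')
plan(438.5,121.5,26,1.5708)
"
```

```text
t 4.07 pos [439.77 120.35  28.84] rot [ 3.1395e+00 -4.0000e-04  1.5680e+00] F [-2.45 -2.19 12.52] op 0.549 q [ 0.26  0.46  2.14 -0.    0.54  0.27]
shift [0.0029, -0.0032, 0.0071] turn [0.002, -0.0004, -0.0027] rows 0.07950837668347337 0.028469394539276206
```

View pics/w2.png

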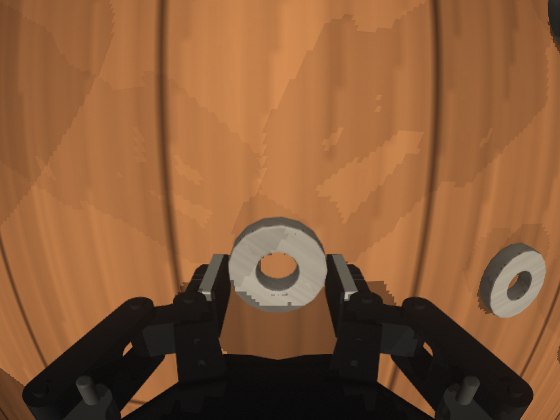

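The jaws centred the ring along x, but the 13 N upward force shows the tips touching the bench. I'll rise 4 mm, open, turn 90° and regrip.

Emit:
carry_out:
  increments:
    - [[0,0,-0.01,0,0,0],[0,0,-0.01,0,0,0],[0,0,-0.01,0,0,0.1],[0,0,-0.01,0,0,0.2],[0,0,-0.01,0,0,0.3]]
  hand: 0

```text
clock: 4.48
eef_pos: [439.2, 120.4, 31.8]
tcp_rot: [3.141, -0.001, 1.249]
contact_force: [-0.5, -0.5, 0.8]
opening: 0.996
```

Emit:
carry_out:
  increments:
    - [[0,0,0,0,0,0.12],[0,0,0,0,0,0.24],[0,0,0,0,0,0.36],[0,0,0,0,0,0.48],[0,0,0,0,0,0.59]]

```text
clock: 4.9
eef_pos: [439.2, 120.4, 31.7]
tcp_rot: [3.141, -0.001, 0.63]
contact_force: [-0.1, 0.2, -0.3]
opening: 0.999
```

Emit:
carry_out:
  increments:
    - [[0,0,0,0,0,0.12],[0,0,0,0,0,0.24],[0,0,0,0,0,0.36],[0,0,0,0,0,0.48],[0,0,0,0,0,0.59]]

```text
clock: 5.32
eef_pos: [439.2, 120.4, 31.7]
tcp_rot: [-3.141, -0.001, 0.012]
contact_force: [-1.2, 1.2, -0.1]
opening: 1.0
```

```bash
python3 -c "
from h import *
f=grab('wrist'); save(f,'w3.png')
plan(438.5,121.5,30,0)
P,u,v=pts(f); c=P[(P[:,2]>10)&(P[:,2]<18)&(np.hypot(P[:,0]-438,P[:,1]-121)<40)]
print(len(c),c.mean(0),cv2.minEnclosingCircle(c[:,:2].astype(np.float32)))
"
```

```text
t 5.37 pos [439.16 120.39  31.65] rot [-3.1414e+00 -7.0000e-04  3.8000e-03] F [-1.14  0.5   0.71] op 0.999 q [0.26 0.45 2.14 0.   0.55 1.83]
shift [-0.0016, -0.0028, 0.0041] turn [-0.0002, -0.0007, 0.0036] rows 0.05019035031989991 0.03079423200699894
5718 [442.81850179 121.59703613  14.28006986] ((440.9041442871094, 121.55082702636719), 24.068031311035156)
```

View pics/w3.png

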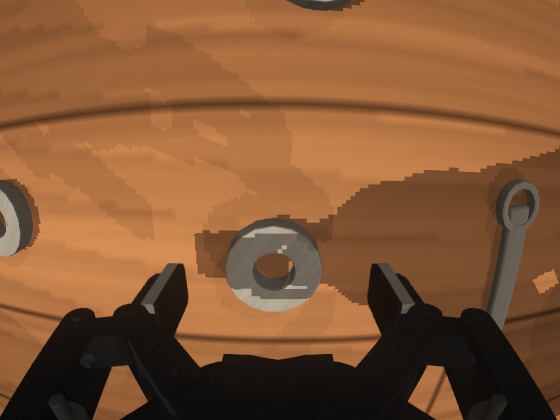

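Emit:
carry_out:
  increments:
    - [[0.0015,-0.0025,0,0,0,0.003],[0.0015,-0.0025,0,0,0,0.003],[0.0015,-0.0025,0,0,0,0.003],[0.0015,-0.0025,0,0,0,0.003],[0.0015,-0.0025,0,0,0,0.003]]
  hand: 0.6
  squeeze: 40

```text
clock: 5.78
eef_pos: [439.7, 121.3, 31.8]
tcp_rot: [-3.142, -0.0, 0.017]
contact_force: [-2.3, -0.1, 8.8]
opening: 0.521
```

```bash
python3 -c "
from h import *
plan(438.5,121.5,30,0)
"
```

```text
t 5.78 pos [439.67 121.34  31.8 ] rot [-3.1415e+00 -3.0000e-04  1.7100e-02] F [-2.33 -0.09  8.85] op 0.521 q [0.27 0.45 2.14 0.   0.55 1.82]
shift [-0.0029, -0.0004, 0.0045] turn [-0.0001, -0.0003, 0.0163] rows 0.05155199023468299 0.13670055364716496
```

Emit:
carry_out:
  increments:
    - [[0,0,-0.03,0,0,0],[0,0,-0.1,0,0,0],[0,0,-0.2,0,0,0],[0,0,-0.3,0,0,0],[0,0,-0.4,0,0,0]]

```text
clock: 6.2
eef_pos: [438.6, 121.1, 192.7]
tcp_rot: [3.141, 0.001, 0.017]
contact_force: [1.2, 0.6, -1.9]
opening: 0.518
```

```bash
python3 -c "
from h import *
f=grab('wrist'); save(f,'w4.png')
plan(501.7,-212.7,240,0)
P,u,v=pts(f); c=P[(P[:,2]>90)&(np.hypot(P[:,0]-438,P[:,1]-121)<26)&(v>180)&(P[:,2]<190)]
print(len(c),c.mean(0),cv2.minEnclosingCircle(c[:,:2].astype(np.float32)))
"
```

```text
t 6.25 pos [442.53 122.11 199.83] rot [-3.1395 -0.0085  0.017 ] F [3.44 0.67 5.61] op 0.519 q [ 0.27  0.16  2.04 -0.    0.94  1.82]
shift [0.1346, 0.8392, -0.1011] turn [-0.0021, -0.0081, 0.0162] rows 8.210169016508953 0.15276068808475204
6752 [442.44675843 120.4644272  174.79090056] ((439.07232666015625, 121.0235824584961), 25.506345748901367)
```

View pics/w4.png

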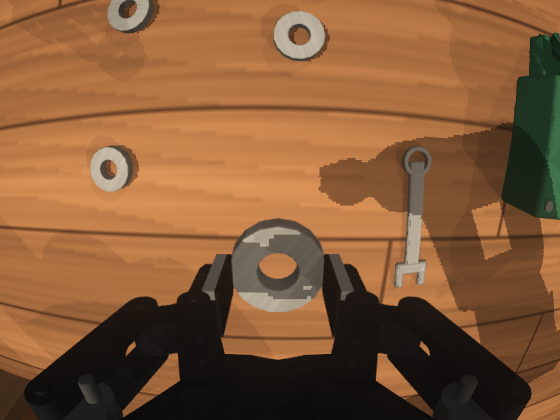

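The ring is gripped centrally at about pixel (278,265). Next I move above the spindle.

Emit:
carry_out:
  increments:
    - [[0.01,0.06,-0.03,0,0,0.015],[0.03,0.15,-0.06,0,0,0.015],[0.04,0.25,-0.1,0,0,0.015],[0.06,0.35,-0.1,0,0,0.015],[0.07,0.44,-0.1,0,0,0.015]]

```text
clock: 6.67
eef_pos: [471.0, -56.3, 232.2]
tcp_rot: [3.141, -0.003, 0.002]
contact_force: [0.4, -0.3, -1.7]
opening: 0.52
```

Emit:
carry_out:
  increments:
    - [[0.015,0.1,0,0,0,0],[0.03,0.19,0,0,0,0],[0.045,0.28,0,0,0,0],[0.055,0.36,0,0,0,0],[0.06,0.395,0,0,0,0]]

```text
clock: 7.08
eef_pos: [494.1, -215.9, 230.8]
tcp_rot: [3.14, -0.0, -0.001]
contact_force: [0.6, -0.5, -1.2]
opening: 0.517
```

Emit:
carry_out:
  increments:
    - [[0,0,0,0,0,0],[0,0,0,0,0,0],[0,0,0,0,0,0]]

```text
clock: 7.33
eef_pos: [493.5, -211.2, 230.8]
tcp_rot: [-3.141, 0.001, -0.0]
contact_force: [0.1, -0.3, -0.5]
opening: 0.52
```

```bash
python3 -c "
from h import *
f=grab('wrist'); save(f,'w5.png');
plan(501.7,-212.7,225,0)
P,u,v=pts(f); Q=P[(P[:,2]<185)&(P[:,2]>130)&(abs(P[:,0]-501)<30)&(abs(P[:,1]+213)<30)]
print(len(Q),Q.min(0),Q.max(0),Q.mean(0))
"
```

```text
t 7.38 pos [ 493.6  -211.    230.95] rot [-3.1409e+00  8.0000e-04  5.0000e-04] F [-0.24  0.21 -1.3 ] op 0.514 q [-0.41  0.24  1.84  0.    1.06  1.16]
shift [0.0203, 0.0043, 0.0149] turn [-0.0007, 0.0008, 0.0005] rows 0.24442517749961762 0.009719764971882323
448 [ 500.97673864 -222.71946055  130.44788855] [ 509.53963709 -205.76892466  174.23733873] [ 507.61658477 -214.26526279  153.06789853]
```

View pics/w5.png

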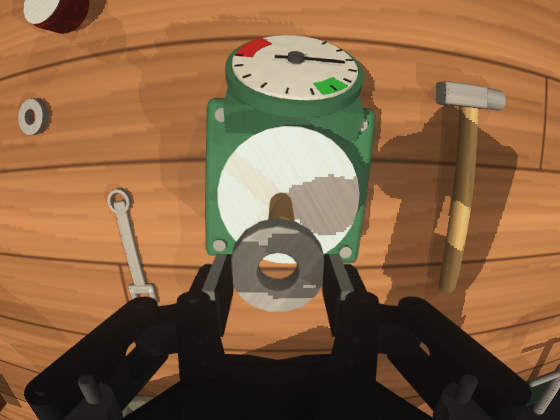

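```bash
python3 -c "
from h import *
f=grab('wrist'); s=sense()['eef_pos']; print(s)
P,u,v=pts(f)
m=(P[:,2]>198)&(P[:,2]<222)&(np.hypot(P[:,0]-s[0],P[:,1]-s[1])<30)&(v>200)&(v<320)
R=P[m]; print('ring z hist',np.histogram(R[:,2],12))
top=R[R[:,2]>np.percentile(R[:,2],60)-3]; 
zt=np.median(top[:,2]); top=R[abs(R[:,2]-zt)<2.5]
print(zt,top.min(0),top.max(0),cv2.minEnclosingCircle(top[:,:2].astype(np.float32)))
# hole: from image, bright hole
Q=P[(P[:,2]<178)&(P[:,2]>125)&(abs(P[:,0]-501)<30)&(abs(P[:,1]+213)<30)]
from scipy.optimize import least_squares
o=least_squares(lambda p:np.hypot(Q[:,0]-p[0],Q[:,1]-p[1])-8.5,[501,-213],loss='soft_l1'); print('cyl',o.x,np.abs(o.fun).mean())
t=Q[Q[:,2]>165]; print(np.round(t[::5],1).tolist())
"
```

```text
[ 493.75424303 -210.94825234  231.11994202]
ring z hist (array([  12,  108,  161,  186,  173,  198,  524, 4620,  371,  100,   94,
        103]), array([198.96691952, 200.88519068, 202.80346184, 204.721733  ,
       206.64000415, 208.55827531, 210.47654647, 212.39481763,
       214.31308879, 216.23135995, 218.14963111, 220.06790227,
       221.98617343]))
213.41545572248285 [ 470.98596145 -238.61672042  210.91569244] [ 518.85647993 -183.90474587  215.82175423] ((498.891845703125, -211.30429077148438), 28.047809600830078)
cyl [ 500.52577095 -214.2939161 ] 0.153827799712278
[[509.6, -213.9, 165.9], [509.1, -213.9, 166.6], [508.2, -211.5, 165.5], [509.3, -214.4, 169.1], [508.2, -217.5, 165.6], [508.3, -211.5, 168.0], [509.4, -214.4, 171.1], [508.3, -217.4, 167.7], [508.3, -210.3, 169.8], [509.0, -213.2, 172.0], [508.3, -216.2, 169.7], [507.2, -219.3, 166.4], [508.2, -210.3, 171.3], [509.1, -214.4, 173.9], [508.3, -217.3, 171.7], [506.2, -220.6, 165.4], [507.7, -216.8, 171.7], [506.9, -219.8, 169.4]]
```

```bash
python3 -c "
from h import *
from scipy.optimize import least_squares
f=grab('wrist'); s=sense()['eef_pos']; print(s)
P,u,v=pts(f)
H=np.full((420,560),-1e3);H[v,u]=P[:,2]; X=np.zeros((420,560,2));X[v,u]=P[:,:2]
m=((abs(H-213.4)<2)&(np.hypot(X[...,0]-s[0],X[...,1]-s[1])<27)).astype(np.uint8)
cs,_=cv2.findContours(m,cv2.RETR_LIST,cv2.CHAIN_APPROX_NONE)
for c in sorted(cs,key=len)[-4:]:
    q=X[c[:,0,1],c[:,0,0]]; print(len(c),q.min(0),q.max(0))
    for r0,sel in ((24,np.hypot(*(q-s[:2]).T)>18),(10,np.hypot(*(q-s[:2]).T)<15)):
        w=q[sel]; w=w[abs(w[:,1]-s[1])<18] if r0==24 else w
        if len(w)>20:
            o=least_squares(lambda p:np.hypot(w[:,0]-p[0],w[:,1]-p[1])-r0,s[:2],loss='soft_l1'); print(r0,len(w),o.x,o.x-s[:2],abs(o.fun).mean())
"
```

```text
[ 493.87770677 -211.01300987  231.21643435]
4 [ 512.70661345 -200.4541174 ] [ 514.07238048 -199.52380599]
4 [ 513.78345554 -218.85360064] [ 514.94639321 -217.89437275]
117 [ 484.25182203 -222.16259782] [ 505.67505896 -201.39690079]
10 117 [ 495.13255106 -211.77569339] [ 1.25484429 -0.76268353] 0.3134395117356147
281 [ 471.18552526 -234.15021606] [ 518.60803243 -189.4129754 ]
24 161 [ 494.91357223 -212.01029741] [ 1.03586547 -0.99728754] 0.741763324847888
```

Emit:
carry_out:
  increments:
    - [[0.0148,0.0058,0,0,0,0],[0.0148,0.0058,0.02,0,0,0],[0.0148,0.0058,0.04,0,0,0],[0.0148,0.0058,0.052,0,0,0],[0.0148,0.0058,0.052,0,0,0]]

```text
clock: 7.9
eef_pos: [498.9, -214.1, 208.7]
tcp_rot: [-3.14, 0.003, -0.001]
contact_force: [-1.1, 1.2, -2.4]
opening: 0.518
```

```bash
python3 -c "
from h import *
plan(499.8,-213.3,205,0)
f=grab('wrist'); save(f,'w6.png');
f=grab('scene'); save(f,'s6.png',(130,130,270,290),4)
"
```

```text
t 7.9 pos [ 498.95 -214.08  208.66] rot [-3.1404e+00  2.7000e-03 -6.0000e-04] F [-1.11  1.19 -2.37] op 0.518 q [-0.41  0.28  1.85  0.    1.02  1.16]
shift [0.0022, -0.002, 0.0092] turn [-0.0011, 0.0026, -0.0005] rows 0.09214500290733844 0.024238830545288022
```

View pics/w6.png

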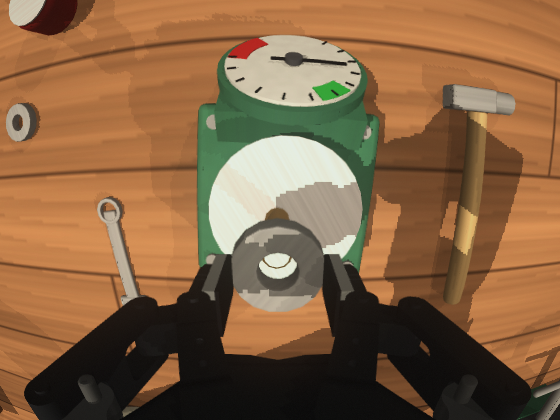

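View pics/s6.png

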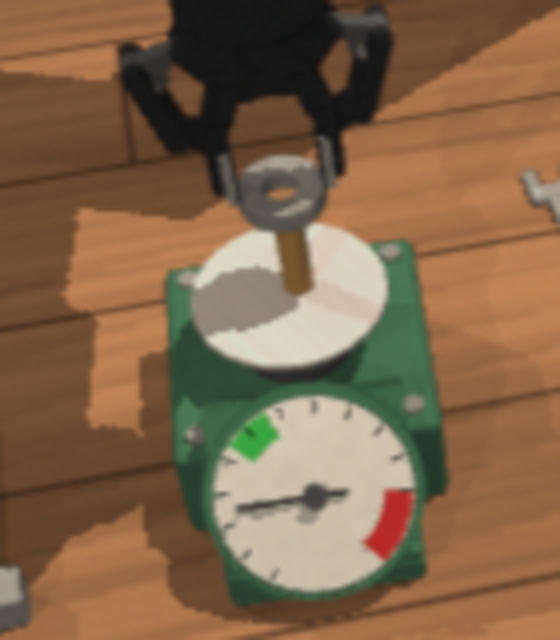

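The ring hovers just above the spindle, whose rim shows through the hole at (279,262) in the wrist view. I'll lower it a little.

Emit:
carry_out:
  increments:
    - [[0.001,-0.001,0.01,0,0,0],[0.002,-0.002,0.02,0,0,0],[0.002,-0.002,0.022,0,0,0],[0.002,-0.002,0.022,0,0,0]]

```text
clock: 8.33
eef_pos: [500.5, -213.8, 201.3]
tcp_rot: [-3.141, 0.001, -0.001]
contact_force: [-0.6, -0.1, -1.3]
opening: 0.52
```

```bash
python3 -c "
from h import *
plan(499.8,-213.3,190,0)
f=grab('wrist'); save(f,'w7.png',(200,180,360,320),4);
f=grab('scene'); save(f,'s7.png',(130,130,270,290),4)
"
```

```text
t 8.33 pos [ 500.53 -213.75  201.31] rot [-3.1414e+00  5.0000e-04 -8.0000e-04] F [-0.63 -0.11 -1.32] op 0.52 q [-0.41  0.29  1.86 -0.    1.    1.17]
shift [-0.0018, -0.0011, 0.0283] turn [-0.0002, 0.0005, -0.0007] rows 0.2720182752385498 0.007575144467809126
```

View pics/w7.png

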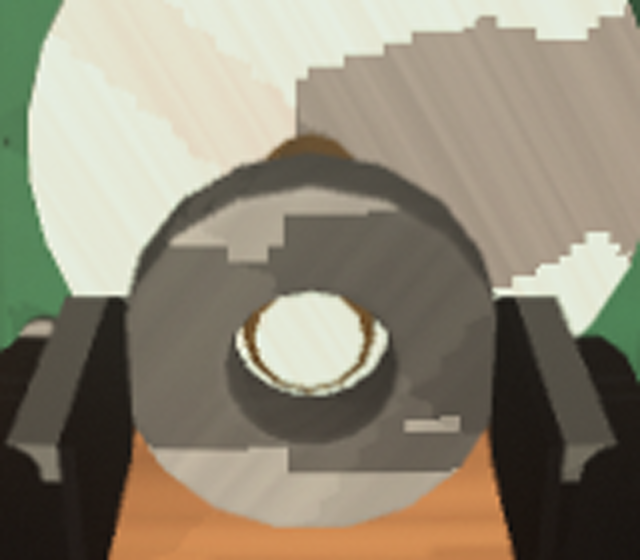

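View pics/s7.png

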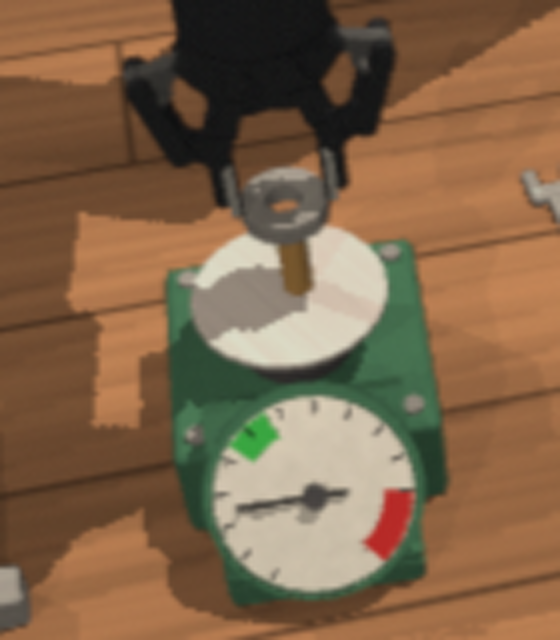

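The wrist view shows the spindle top inside the ring hole. It is centred sideways and about 0.7 mm toward the near rim. I'll shift −0.7 mm in x and lower.

Emit:
carry_out:
  increments:
    - [[-0.0018,0,0,0,0,0],[-0.0018,0,0.01,0,0,0],[-0.0018,0,0.02,0,0,0],[-0.0018,0,0.03,0,0,0],[-0.0018,0,0.03,0,0,0]]

```text
clock: 8.85
eef_pos: [499.4, -213.6, 188.6]
tcp_rot: [-3.141, 0.001, -0.001]
contact_force: [-0.4, -0.3, -1.7]
opening: 0.516
```

```bash
python3 -c "
from h import *
plan(499.8,-213.3,190,0)
f=grab('wrist'); save(f,'w8.png',(200,180,360,320),4);
f=grab('scene'); save(f,'s8.png',(130,130,270,290),4)
"
```

```text
t 8.85 pos [ 499.42 -213.6   188.6 ] rot [-3.141e+00  1.400e-03 -8.000e-04] F [-0.41 -0.3  -1.74] op 0.516 q [-0.41  0.3   1.87 -0.    0.97  1.16]
shift [0.0009, -0.0008, -0.0035] turn [-0.0006, 0.0014, -0.0007] rows 0.03548124598488361 0.013972487072468695
```

View pics/w8.png

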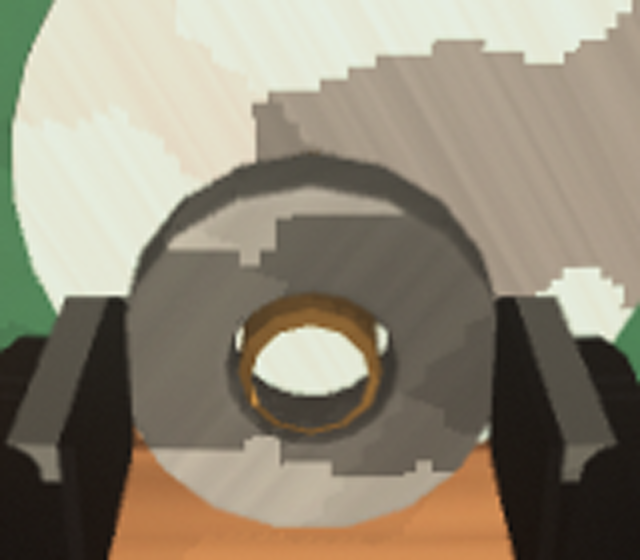

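View pics/s8.png

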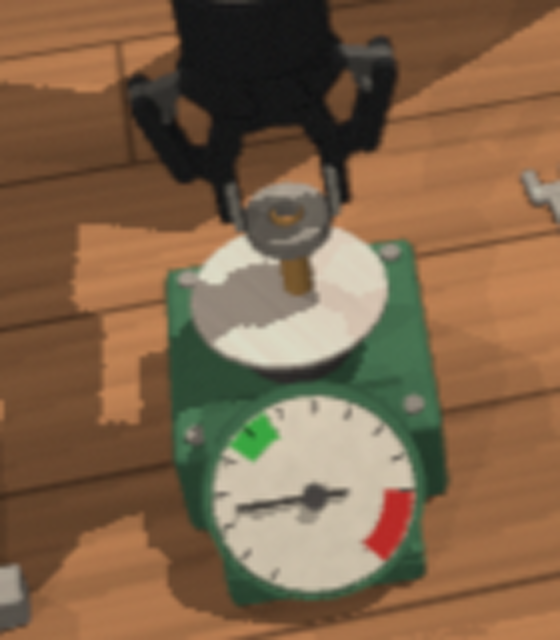

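The ring is threaded: the brass rim now shows inside the hole. No extra force. I'll lower it to just above the pan.

Emit:
carry_out:
  increments:
    - [[0,0,0.025,0,0,0],[0,0,0.05,0,0,0],[0,0,0.075,0,0,0],[0,0,0.093,0,0,0],[0,0,0.093,0,0,0]]

```text
clock: 9.37
eef_pos: [498.7, -213.3, 150.2]
tcp_rot: [-3.14, 0.003, -0.001]
contact_force: [-1.2, -0.1, -1.2]
opening: 0.515
```

```bash
python3 -c "
from h import *
plan(499.8,-213.3,190,0)
f=grab('scene'); save(f,'s9.png',(130,130,270,290),4)
"
```

```text
t 9.37 pos [ 498.75 -213.32  150.21] rot [-3.1402e+00  3.2000e-03 -8.0000e-04] F [-1.17 -0.05 -1.2 ] op 0.515 q [-0.41  0.35  1.9  -0.    0.89  1.16]
shift [0.0023, -0.0002, -0.0995] turn [-0.0013, 0.0031, -0.0008] rows 0.9545727614907854 0.02874386959152332
```

View pics/s9.png

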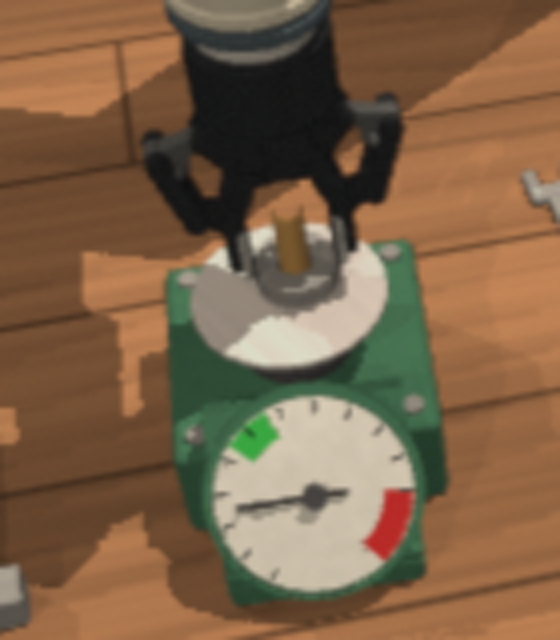

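The ring is around the spindle just above the pan and the needle hasn't moved. Releasing it.

Emit:
carry_out:
  increments:
    - [[0,0,0,0,0,0],[0,0,0,0,0,0],[0,0,0,0,0,0],[0,0,0,0,0,0],[0,0,0,0,0,0]]
  hand: 0

```text
clock: 9.83
eef_pos: [500.3, -213.9, 152.9]
tcp_rot: [3.141, -0.001, -0.001]
contact_force: [0.0, -0.4, -1.0]
opening: 0.998
```

Emit:
carry_out:
  increments:
    - [[0,0,-0.07,0,0,0],[0,0,-0.17,0,0,0],[0,0,-0.25,0,0,0],[0,0,-0.25,0,0,0]]

```text
clock: 10.17
eef_pos: [503.1, -215.2, 259.2]
tcp_rot: [3.138, -0.009, -0.001]
contact_force: [1.0, -0.2, 0.7]
opening: 0.998
```

```bash
python3 -c "
from h import *
plan(588.2,104.5,250,0)
f=grab('scene'); save(f,'s10.png',(130,130,270,290),4)
P,u,v=pts(f)
f=grab('top');P,u,v=pts(f); R=P[(np.hypot(P[:,0]-503,P[:,1]+220)<54)]; print(np.histogram(R[:,2],np.arange(98,140,2)))
"
```

```text
t 10.17 pos [ 503.08 -215.15  259.17] rot [ 3.1376e+00 -9.3000e-03 -8.0000e-04] F [ 1.03 -0.2   0.71] op 0.998 q [-0.41  0.22  1.8   0.    1.11  1.16]
shift [0.212, -0.7994, 0.0217] turn [0.0038, -0.0089, -0.0008] rows 7.935714466090344 0.0811554422895734
(array([ 0,  0,  0,  1, 12, 80, 89, 23,  1,  3,  2,  1,  3,  3,  1,  0,  0,
        0,  0,  0]), array([ 98, 100, 102, 104, 106, 108, 110, 112, 114, 116, 118, 120, 122,
       124, 126, 128, 130, 132, 134, 136, 138]))
```

View pics/s10.png

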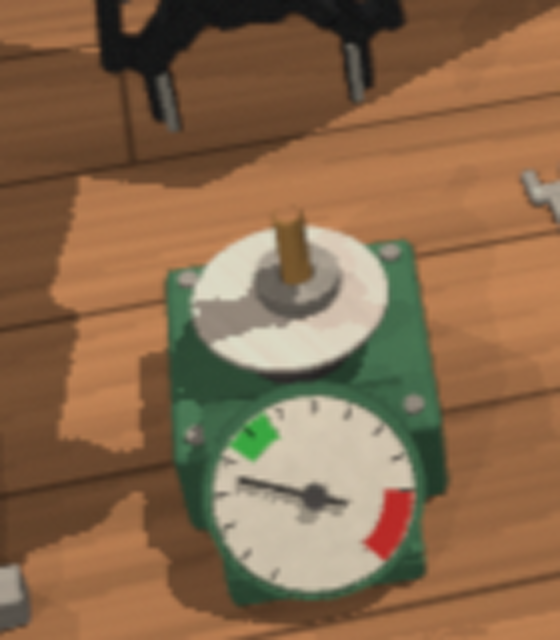

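The first ring rests on the pan and is released. The needle is at about 1.38, between the 1.2 and 1.6 ticks, short of green. Next is the ring at (588, 104.5).

Emit:
carry_out:
  increments:
    - [[0.02,-0.08,0,0,0,0],[0.045,-0.18,0,0,0,0],[0.07,-0.27,0,0,0,0],[0.095,-0.37,0,0,0,0],[0.12,-0.47,0,0,0,0]]

```text
clock: 10.68
eef_pos: [547.4, -24.2, 251.0]
tcp_rot: [-3.142, 0.002, -0.002]
contact_force: [1.4, -0.5, -0.4]
opening: 1.002
```

```bash
python3 -c "
from h import *
plan(588.2,104.5,120,0)
"
```

```text
t 10.68 pos [547.45 -24.2  251.02] rot [-3.1415e+00  2.1000e-03 -1.5000e-03] F [ 1.37 -0.46 -0.42] op 1.002 q [-0.05  0.24  1.8  -0.    1.11  1.53]
shift [0.1021, -0.3219, 0.3274] turn [-0.0001, 0.002, -0.0015] rows 4.511391712006757 0.020843270629485613
```

Emit:
carry_out:
  increments:
    - [[0.025,-0.07,0.06,0,0,0],[0.05,-0.14,0.13,0,0,0],[0.075,-0.21,0.2,0,0,0],[0.1,-0.275,0.27,0,0,0],[0.102,-0.31,0.32,0,0,0]]

```text
clock: 11.1
eef_pos: [588.5, 100.6, 120.7]
tcp_rot: [-3.142, 0.003, 0.001]
contact_force: [-0.7, -0.2, -0.5]
opening: 0.999
```

Emit:
carry_out:
  increments:
    - [[0,0,0,0,0,0],[0,0,0,0,0,0],[0,0,0,0,0,0],[0,0,0,0,0,0]]

```text
clock: 11.43
eef_pos: [589.5, 97.2, 125.5]
tcp_rot: [-3.142, -0.001, -0.002]
contact_force: [-0.0, -0.1, 1.0]
opening: 1.0
```

```bash
python3 -c "
from h import *
f=grab('wrist'); save(f,'w11.png')
P,u,v=pts(f); c=P[(P[:,2]>10)&(P[:,2]<18)&(np.hypot(P[:,0]-588,P[:,1]-104)<40)]
print(len(c),c.mean(0),cv2.minEnclosingCircle(c[:,:2].astype(np.float32)))
plan(588.2,104.5,33,0)
"
```

```text
2460 [589.83019854 102.85899796  14.38591746] ((588.4154052734375, 103.0628433227539), 23.99436378479004)
t 11.48 pos [589.61  97.19 125.76] rot [-3.1414e+00 -1.8000e-03 -1.9000e-03] F [ 0.34 -0.61 -0.23] op 1.003 q [ 0.16  0.46  1.8  -0.    0.89  1.73]
shift [-0.004, -0.0182, 0.2319] turn [-0.0002, -0.0017, -0.0018] rows 2.2315779169084764 0.021074800508048757
```

View pics/w11.png

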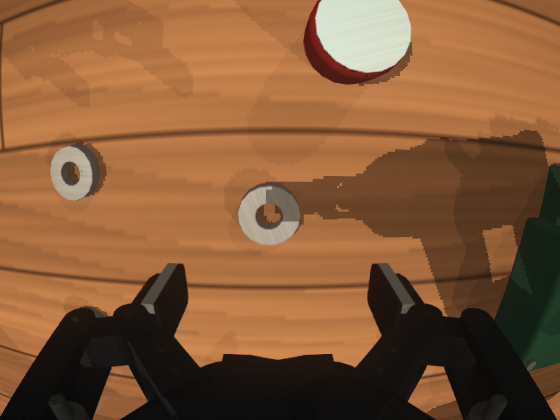

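Emit:
carry_out:
  increments:
    - [[-0.0058,-0.0168,0.05,0,0,0],[-0.0058,-0.0168,0.13,0,0,0],[-0.0058,-0.0168,0.21,0,0,0],[-0.0058,-0.0168,0.23,0,0,0],[-0.0058,-0.0168,0.23,0,0,0]]

```text
clock: 11.9
eef_pos: [585.4, 103.9, 31.3]
tcp_rot: [3.141, 0.003, -0.002]
contact_force: [-0.7, 0.5, 0.2]
opening: 1.005
```

```bash
python3 -c "
from h import *
plan(587.3,103.9,33,0)
"
```

```text
t 11.9 pos [585.4  103.89  31.27] rot [ 3.141e+00  3.300e-03 -1.700e-03] F [-0.71  0.49  0.23] op 1.005 q [ 0.17  0.59  1.84 -0.    0.71  1.75]
shift [0.0047, -0.0, -0.0043] turn [0.0006, 0.0032, -0.0017] rows 0.061514260730883626 0.030330763368474137
```

Emit:
carry_out:
  increments:
    - [[0,0,0,0,0,0],[0,0,0,0,0,0],[0,0,0,0,0,0]]

```text
clock: 12.15
eef_pos: [588.1, 104.9, 34.5]
tcp_rot: [-3.141, -0.003, -0.001]
contact_force: [0.2, 0.7, 0.2]
opening: 0.996
```

Emit:
carry_out:
  increments:
    - [[0,0,0,0,0,0],[0,0,0,0,0,0],[0,0,0,0,0,0],[0,0,0,0,0,0],[0,0,0,0,0,0]]
  hand: 0.6
  squeeze: 40

```text
clock: 12.57
eef_pos: [589.3, 106.0, 35.7]
tcp_rot: [-3.14, -0.005, -0.001]
contact_force: [-4.5, 3.5, 26.1]
opening: 0.408
```

Emit:
carry_out:
  increments:
    - [[0,0,-0.03,0,0,0],[0,0,-0.12,0,0,0],[0,0,-0.22,0,0,0],[0,0,-0.32,0,0,0],[0,0,-0.42,0,0,0]]

```text
clock: 12.98
eef_pos: [586.2, 104.7, 202.3]
tcp_rot: [3.141, 0.001, -0.001]
contact_force: [1.2, -0.3, 0.6]
opening: 0.399
```

```bash
python3 -c "
from h import *
f=grab('wrist'); save(f,'w12.png')
plan(499.5,-213.6,245,0)
"
```

```text
t 13.03 pos [590.2  105.47 210.65] rot [-3.1398e+00 -1.0200e-02 -8.0000e-04] F [3.1  0.16 6.7 ] op 0.402 q [0.17 0.35 1.74 0.   1.04 1.75]
shift [-0.2253, 0.7977, -0.0896] turn [-0.0017, -0.0098, -0.0007] rows 7.997307550796947 0.08320806126730677
```

View pics/w12.png

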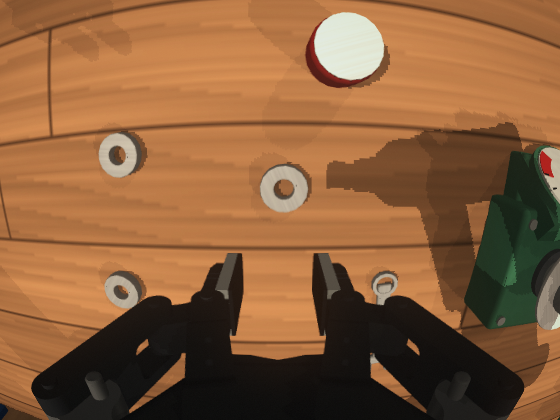

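The grip missed: the jaws closed over the ring's top because the pads swing back when open, so TCP 34 was too high. The ring still lies flat. I'll reopen, remeasure and go lower.

Emit:
carry_out:
  increments:
    - [[0,0,0.08,0,0,0],[0,0,0.16,0,0,0],[0,0,0.22,0,0,0],[0,0,0.22,0,0,0],[0,0,0.22,0,0,0]]
  hand: 0

```text
clock: 13.45
eef_pos: [585.8, 104.7, 111.6]
tcp_rot: [3.141, 0.003, -0.001]
contact_force: [0.2, 0.3, 0.3]
opening: 1.004
```

Emit:
carry_out:
  increments:
    - [[0,0,0,0,0,0],[0,0,0,0,0,0]]

```text
clock: 13.62
eef_pos: [587.9, 105.0, 114.2]
tcp_rot: [-3.141, -0.003, -0.001]
contact_force: [1.1, 0.3, 0.8]
opening: 1.002
```

```bash
python3 -c "
from h import *
f=grab('wrist'); save(f,'w13.png')
P,u,v=pts(f); c=P[(P[:,2]>10)&(P[:,2]<18)&(np.hypot(P[:,0]-588,P[:,1]-104)<40)]
print(len(c),c.mean(0),cv2.minEnclosingCircle(c[:,:2].astype(np.float32)))
plan(587.3,103.9,25,0)
"
```

```text
2678 [588.91905683  97.97305691  14.3963405 ] ((587.5274658203125, 97.96509552001953), 23.932891845703125)
t 13.67 pos [587.88 105.03 114.2 ] rot [-3.1411e+00 -2.7000e-03 -7.0000e-04] F [ 0.24 -0.25  0.59] op 1.0 q [ 0.17  0.47  1.81 -0.    0.86  1.75]
shift [-0.002, 0.0029, 0.223] turn [-0.0004, -0.0026, -0.0007] rows 2.139232525751818 0.022664600141854837
```

View pics/w13.png

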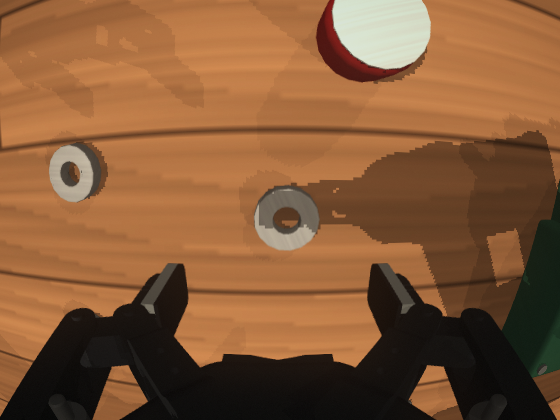

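The ring has shifted 5 mm, to (587.5, 98.0). I'll aim there and lower.

Emit:
carry_out:
  increments:
    - [[-0.003,0.0155,0.05,0,0,0],[-0.003,0.0155,0.13,0,0,0],[-0.003,0.0155,0.2,0,0,0],[-0.003,0.0155,0.22,0,0,0],[-0.003,0.0155,0.22,0,0,0]]

```text
clock: 14.08
eef_pos: [584.5, 98.5, 23.4]
tcp_rot: [3.141, 0.003, -0.001]
contact_force: [-0.9, 0.4, -0.4]
opening: 1.001
```

Emit:
carry_out:
  increments:
    - [[0,0,0,0,0,0],[0,0,0,0,0,0],[0,0,0,0,0,0]]

```text
clock: 14.33
eef_pos: [586.9, 98.9, 26.4]
tcp_rot: [-3.141, -0.003, -0.001]
contact_force: [0.4, -0.5, 0.5]
opening: 1.001
```

Emit:
carry_out:
  increments:
    - [[0,0,0,0,0,0],[0,0,0,0,0,0],[0,0,0,0,0,0],[0,0,0,0,0,0],[0,0,0,0,0,0]]
  hand: 0.6
  squeeze: 40

```text
clock: 14.75
eef_pos: [585.8, 98.8, 25.5]
tcp_rot: [-3.141, -0.001, -0.001]
contact_force: [-2.2, -0.5, 11.8]
opening: 0.54
```

Opening is 0.54, so the ring is gripped. Lifting.

Emit:
carry_out:
  increments:
    - [[0,0,-0.03,0,0,0],[0,0,-0.12,0,0,0],[0,0,-0.22,0,0,0],[0,0,-0.32,0,0,0],[0,0,-0.42,0,0,0]]

```text
clock: 15.17
eef_pos: [584.8, 98.5, 194.6]
tcp_rot: [3.141, 0.001, -0.001]
contact_force: [0.6, 0.3, -2.0]
opening: 0.535
```

```bash
python3 -c "
from h import *
f=grab('wrist'); save(f,'w14.png')
plan(499.5,-213.6,240,0)
"
```

```text
t 15.22 pos [588.94  99.2  202.98] rot [-3.1399e+00 -1.0200e-02 -7.0000e-04] F [3.89 0.47 5.4 ] op 0.539 q [ 0.16  0.36  1.75 -0.    1.02  1.74]
shift [-0.2221, 0.782, -0.0961] turn [-0.0016, -0.0097, -0.0007] rows 7.85210575287379 0.08291672977080956
```

View pics/w14.png

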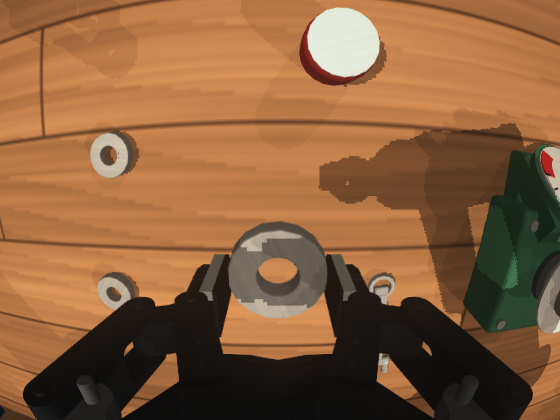

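The ring is held at (278,270). I'll carry it to the spindle, going up first.

Emit:
carry_out:
  increments:
    - [[-0.02,0.06,-0.04,0,0,0],[-0.045,0.15,-0.07,0,0,0],[-0.07,0.25,-0.08,0,0,0],[-0.1,0.34,-0.08,0,0,0],[-0.12,0.43,-0.08,0,0,0]]

```text
clock: 15.63
eef_pos: [536.1, -74.8, 225.3]
tcp_rot: [3.141, -0.001, -0.0]
contact_force: [0.4, -0.3, -2.1]
opening: 0.54
```

```bash
python3 -c "
from h import *
plan(499.5,-213.6,240,0)
"
```

```text
t 15.63 pos [536.14 -74.76 225.28] rot [ 3.1414e+00 -6.0000e-04 -2.0000e-04] F [ 0.4  -0.26 -2.14] op 0.54 q [-0.14  0.25  1.84 -0.    1.05  1.43]
shift [-0.0915, 0.3471, -0.0368] turn [0.0002, -0.0005, -0.0002] rows 3.461621784183732 0.005145125836764681
```

Emit:
carry_out:
  increments:
    - [[-0.025,0.09,-0.01,0,0,0],[-0.05,0.18,-0.01,0,0,0],[-0.075,0.27,-0.01,0,0,0],[-0.09,0.335,-0.01,0,0,0],[-0.09,0.335,-0.01,0,0,0]]

```text
clock: 16.05
eef_pos: [499.9, -211.5, 228.9]
tcp_rot: [3.14, -0.0, -0.004]
contact_force: [1.0, -0.0, -2.3]
opening: 0.537
```

Emit:
carry_out:
  increments:
    - [[0,0,0,0,0,0],[0,0,0,0,0,0],[0,0,0,0,0,0],[0,0,0,0,0,0]]

```text
clock: 16.38
eef_pos: [501.5, -206.3, 228.5]
tcp_rot: [-3.141, 0.0, 0.001]
contact_force: [-0.2, -0.5, -2.4]
opening: 0.536
```

```bash
python3 -c "
from h import *
f=grab('wrist'); save(f,'w15.png',(200,150,360,320),4)
plan(499.5,-213.6,200,0)
"
```

```text
t 16.43 pos [ 501.53 -206.3   228.49] rot [-3.1414e+00  1.0000e-04  7.0000e-04] F [-0.7   1.33 -1.48] op 0.538 q [-0.39  0.25  1.84  0.    1.05  1.18]
shift [-0.0051, 0.0183, 0.0712] turn [-0.0002, 0.0001, 0.0007] rows 0.7068871086699203 0.006030749914270959
```

View pics/w15.png

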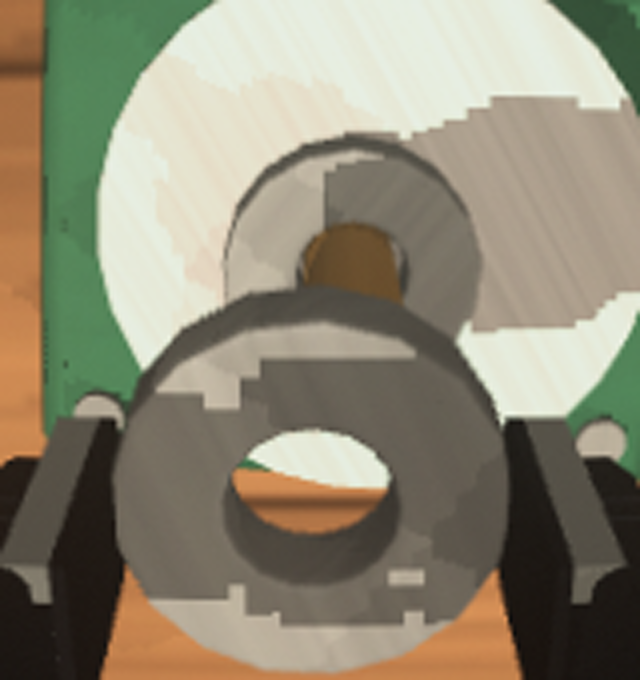

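The held ring is clear of the stacked ring, with the spindle to its front right. I'll measure the ring's offset in the grip.

```bash
cat > off.py <<'E'
from h import *
from scipy.optimize import least_squares
f=grab('wrist'); s=sense()['eef_pos']
P,u,v=pts(f)
H=np.full((420,560),-1e3);H[v,u]=P[:,2]; X=np.zeros((420,560,2));X[v,u]=P[:,:2]
n=np.hypot(X[...,0]-s[0],X[...,1]-s[1])<24
hz=H[n&(H>s[2]-40)&(H<s[2]-5)]; h,e=np.histogram(hz,np.arange(s[2]-40,s[2]-4,1)); zt=e[h.argmax()]+.5; print('pos',s.round(2),'top z',zt,zt-s[2])
m=((abs(H-zt)<2)&(np.hypot(X[...,0]-s[0],X[...,1]-s[1])<27)).astype(np.uint8)
cs,_=cv2.findContours(m,cv2.RETR_LIST,cv2.CHAIN_APPROX_NONE)
for c in sorted(cs,key=len)[-2:]:
    q=X[c[:,0,1],c[:,0,0]]
    for r0,sel in ((24,np.hypot(*(q-s[:2]).T)>18),(10,np.hypot(*(q-s[:2]).T)<15)):
        w=q[sel]; w=w[abs(w[:,1]-s[1])<18] if r0==24 else w
        if len(w)>20:
            o=least_squares(lambda p:np.hypot(w[:,0]-p[0],w[:,1]-p[1])-r0,s[:2],loss='soft_l1'); print(r0,len(w),o.x,o.x-s[:2],abs(o.fun).mean())
E
python3 off.py; python3 -c "
from h import *
plan(499.5,-213.6,200,0)"
```

```text
pos [ 501.53 -206.41  228.49] top z 216.98739581519837 -11.5
10 121 [ 503.54325968 -207.04085586] [ 2.01102855 -0.63518254] 0.3664991666775048
24 170 [ 503.42072263 -207.23809873] [ 1.8884915  -0.83242541] 0.7144373894097051
t 16.48 pos [ 501.53 -206.41  228.49] rot [-3.1415e+00  0.0000e+00  7.0000e-04] F [-0.29 -0.48 -2.24] op 0.536 q [-0.39  0.25  1.84  0.    1.05  1.18]
shift [-0.0051, 0.018, 0.0712] turn [-0.0001, 0.0, 0.0007] rows 0.7062828580235246 0.005565066150150273
```

Emit:
carry_out:
  increments:
    - [[-0.007,0.018,0.01,0,0,0],[-0.007,0.018,0.03,0,0,0],[-0.007,0.018,0.055,0,0,0],[-0.007,0.018,0.075,0,0,0],[-0.007,0.018,0.075,0,0,0]]

```text
clock: 16.9
eef_pos: [497.2, -213.9, 196.0]
tcp_rot: [-3.14, 0.003, -0.001]
contact_force: [-0.5, -0.3, -1.6]
opening: 0.538
```

Emit:
carry_out:
  increments:
    - [[0,0,0,0,0,0],[0,0,0,0,0,0],[0,0,0,0,0,0]]

```text
clock: 17.15
eef_pos: [498.8, -214.6, 198.8]
tcp_rot: [3.141, -0.0, -0.001]
contact_force: [-0.1, 0.7, -1.7]
opening: 0.54
```

```bash
python3 off.py; python3 -c "
from h import *
f=grab('wrist'); save(f,'w16.png',(200,180,360,320),4)
plan(498.7,-213.65,185,0)
"
```

```text
pos [ 498.77 -214.6   198.86] top z 187.36013431325222 -11.5
10 122 [ 500.84980143 -215.33709657] [ 2.07579446 -0.73317919] 0.31057860364713946
24 167 [ 500.66871699 -215.68328299] [ 1.89471002 -1.07936561] 0.7271757766257012
t 17.25 pos [ 498.76 -214.6   198.89] rot [ 3.1413e+00 -7.0000e-04 -8.0000e-04] F [ 0.17 -0.04 -2.4 ] op 0.535 q [-0.41  0.29  1.86 -0.    0.99  1.16]
shift [-0.0002, -0.0024, 0.0347] turn [0.0003, -0.0007, -0.0007] rows 0.3338911676964725 0.008679920737197274
```

View pics/w16.png

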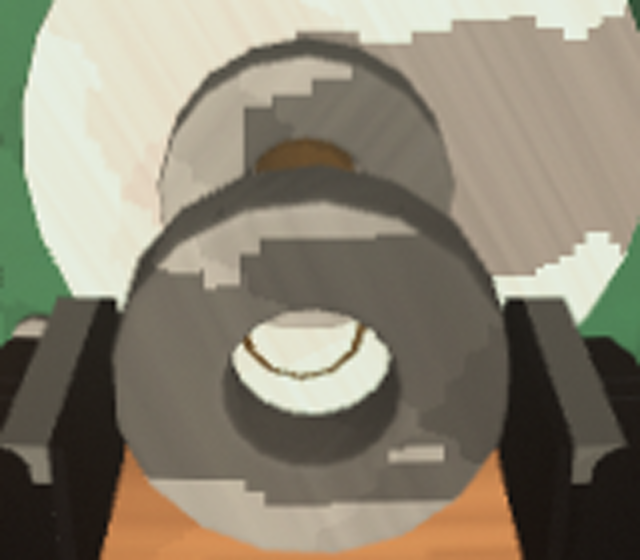

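Emit:
carry_out:
  increments:
    - [[0,-0.0024,0,0,0,0],[0,-0.0024,0.007,0,0,0],[0,-0.0024,0.013,0,0,0],[0,-0.0024,0.013,0,0,0],[0,-0.0024,0.013,0,0,0]]

```text
clock: 17.67
eef_pos: [498.3, -213.5, 193.0]
tcp_rot: [-3.141, 0.001, -0.001]
contact_force: [-0.4, -0.6, -1.4]
opening: 0.538
```

```bash
python3 -c "
from h import *
f=grab('wrist'); save(f,'w17.png',(200,180,360,320),4)
plan(498.7,-213.65,185,0)
"
```

```text
t 17.72 pos [ 498.42 -213.53  193.17] rot [-3.1415e+00  2.0000e-04 -7.0000e-04] F [ 0.38 -0.19 -2.06] op 0.535 q [-0.41  0.29  1.87 -0.    0.98  1.16]
shift [0.0007, 0.0003, 0.0204] turn [-0.0001, 0.0002, -0.0007] rows 0.1959810419027929 0.00624277479696434
```

View pics/w17.png

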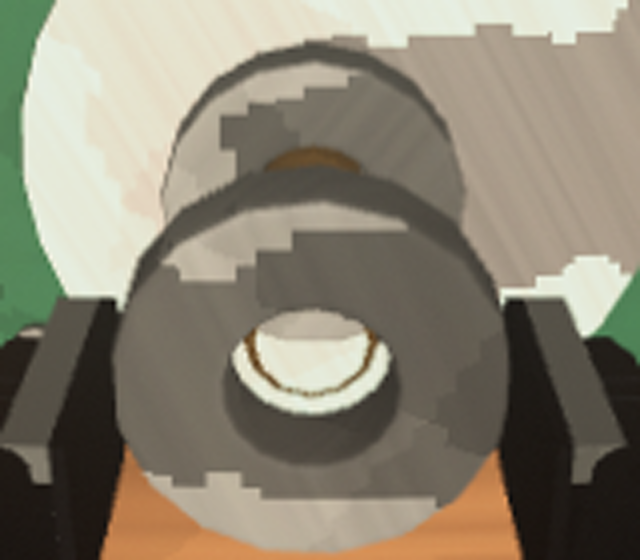

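The spindle rim now sits concentric in the hole. I'll lower 12 mm and watch the force.

Emit:
carry_out:
  increments:
    - [[0.0005,0,0.007,0,0,0],[0.0005,0,0.014,0,0,0],[0.0005,0,0.022,0,0,0],[0.0005,0,0.03,0,0,0],[0.0005,0,0.03,0,0,0]]

```text
clock: 18.13
eef_pos: [498.2, -213.3, 180.4]
tcp_rot: [-3.141, 0.001, -0.001]
contact_force: [-0.2, -0.4, -2.2]
opening: 0.538
```

```bash
python3 -c "
from h import *
f=grab('wrist'); save(f,'w18.png',(200,180,360,320),4)
plan(498.7,-213.65,158,0)
"
```

```text
t 18.18 pos [ 498.35 -213.42  180.74] rot [-3.1412e+00  9.0000e-04 -8.0000e-04] F [ 0.05 -0.04 -1.68] op 0.54 q [-0.41  0.31  1.88 -0.    0.95  1.16]
shift [0.0009, 0.0006, 0.0569] turn [-0.0004, 0.0009, -0.0007] rows 0.5454409928613733 0.010333170718671932
```

View pics/w18.png

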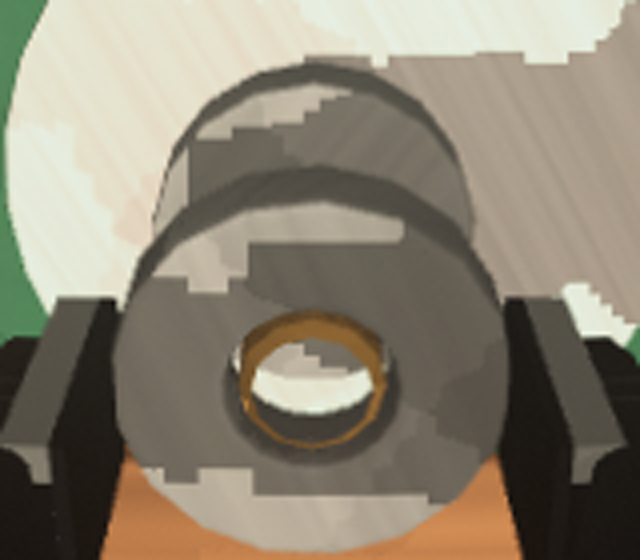

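Threaded. I'll lower to about 8 mm above the first ring, then release.

Emit:
carry_out:
  increments:
    - [[0.0005,0,0.015,0,0,0],[0.0005,0,0.03,0,0,0],[0.0005,0,0.045,0,0,0],[0.0005,0,0.056,0,0,0],[0.0005,0,0.056,0,0,0]]

```text
clock: 18.6
eef_pos: [498.2, -213.2, 157.5]
tcp_rot: [-3.141, 0.002, -0.001]
contact_force: [-0.7, 1.4, -2.1]
opening: 0.541
```

Emit:
carry_out:
  increments:
    - [[0,0,0,0,0,0],[0,0,0,0,0,0],[0,0,0,0,0,0],[0,0,0,0,0,0],[0,0,0,0,0,0]]
  hand: 0

```text
clock: 19.02
eef_pos: [499.1, -213.6, 159.2]
tcp_rot: [3.141, -0.001, -0.001]
contact_force: [0.3, -0.8, 0.9]
opening: 1.002
```

Emit:
carry_out:
  increments:
    - [[0,0,-0.05,0,0,0],[0,0,-0.13,0,0,0],[0,0,-0.21,0,0,0],[0,0,-0.25,0,0,0],[0,0,-0.25,0,0,0]]

```text
clock: 19.43
eef_pos: [500.9, -214.4, 263.3]
tcp_rot: [3.139, -0.007, -0.001]
contact_force: [0.5, 0.5, -0.2]
opening: 0.999
```

Emit:
carry_out:
  increments:
    - [[0,0,0,0,0,0],[0,0,0,0,0,0],[0,0,0,0,0,0],[0,0,0,0,0,0]]

```text
clock: 19.77
eef_pos: [498.2, -213.2, 257.5]
tcp_rot: [-3.141, 0.002, -0.001]
contact_force: [-0.6, 0.7, -0.7]
opening: 0.995
```

```bash
python3 -c "
from h import *
f=grab('scene'); save(f,'s20.png',(150,180,260,290),5)
f=grab('wrist'); save(f,'w20.png')
f=grab('top'); save(f,'t20.png')
plan(498.7,-213.65,158,0)
"
```

```text
t 19.92 pos [ 498.57 -213.4   258.09] rot [-3.141e+00  1.300e-03 -7.000e-04] F [-0.9  -0.2  -0.14] op 1.001 q [-0.41  0.22  1.8   0.    1.12  1.16]
shift [0.0006, 0.0008, 0.2502] turn [-0.0006, 0.0012, -0.0007] rows 2.400187013197161 0.012833236853582288
```

View pics/s20.png

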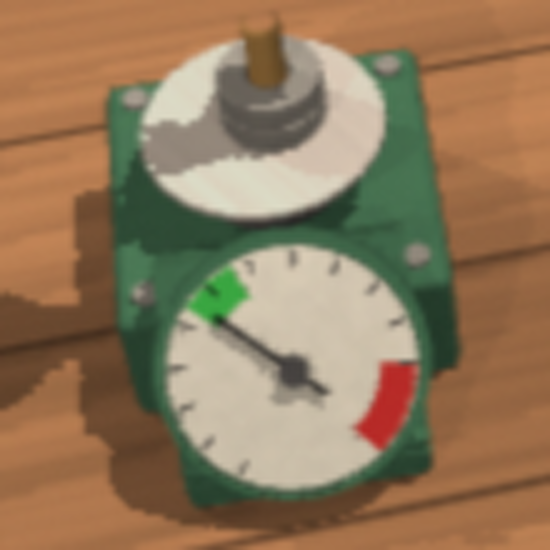

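View pics/w20.png

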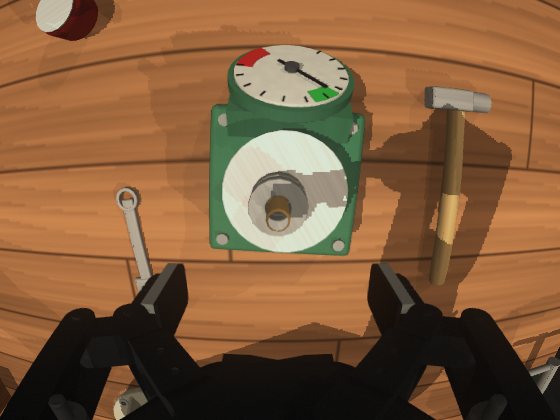

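The needle tip touches the start of the green sector, so I need a careful reading. I'll rectify the dial.

```bash
cat > dial.py <<'E'
from h import *
import sys
def rect(cam,name):
    f=grab(cam); P,u,v=pts(f)
    # dial plane points: bright pixels in region above z 40, x>560
    im=f["img"].astype(int)
    w=(im.min(2)>150)
    H=np.zeros((420,560));H[v,u]=P[:,2];X=np.zeros((420,560,3));X[v,u]=P
    m=w&(X[...,0]>565)&(X[...,0]<680)&(abs(X[...,1]+224)<60)&(H>30)&(H<125)
    Q=X[m]; c=Q.mean(0); U,S,V=np.linalg.svd(Q-c,full_matrices=False)
    n=V[2]; n=n*np.sign(n[2]); print(cam,len(Q),c.round(1),n.round(3),"rms",np.sqrt(((Q-c)@n)**2).mean().round(2))
    # in-plane: viewer's up = away from +x... viewer stands at +x, up = projection of +z
    up=np.array([0,0,1.])-n*n[2]; up/=np.linalg.norm(up); right=np.cross(up,n)
    # refine centre: bounding by min enclosing circle of plane coords
    ab=np.stack([(Q-c)@right,(Q-c)@up],1); (a0,b0),rad=cv2.minEnclosingCircle(ab.astype(np.float32)); print("circ",a0,b0,rad)
    C=c+a0*right+b0*up; print("centre",C)
    N=600; k=130/N
    gx,gy=np.meshgrid((np.arange(N)-N/2)*k,(N/2-np.arange(N))*k)
    W=C+gx[...,None]*right+gy[...,None]*up
    p=proj(f,W.reshape(-1,3)).reshape(N,N,2).astype(np.float32)
    out=cv2.remap(f["img"],p[...,0],p[...,1],cv2.INTER_CUBIC); cv2.imwrite("pics/"+name,out[:,:,::-1])
rect(sys.argv[1],sys.argv[2])
E
python3 dial.py scene d1.png; python3 dial.py wrist d2.png
```

```text
scene 1348 [ 613.8 -226.4   67.4] [ 0.781 -0.046  0.623] rms 1.5
circ 0.5489463806152344 -0.8369255065917969 53.1585807800293
centre [ 614.3831828  -225.84574631   66.78193078]
wrist 3783 [ 608.8 -225.4   75.9] [ 0.779 -0.047  0.625] rms 0.38
circ -1.1398015022277832 -7.932589054107666 53.72260284423828
centre [ 613.70731326 -226.82738198   69.67595263]
```

View pics/d1.png

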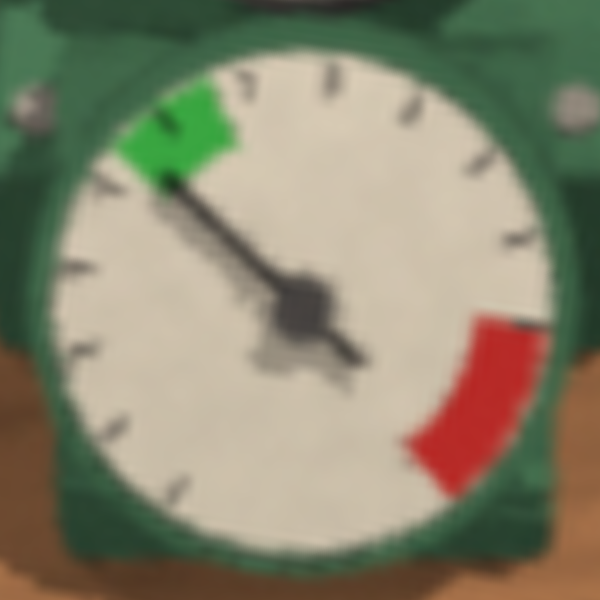

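View pics/d2.png

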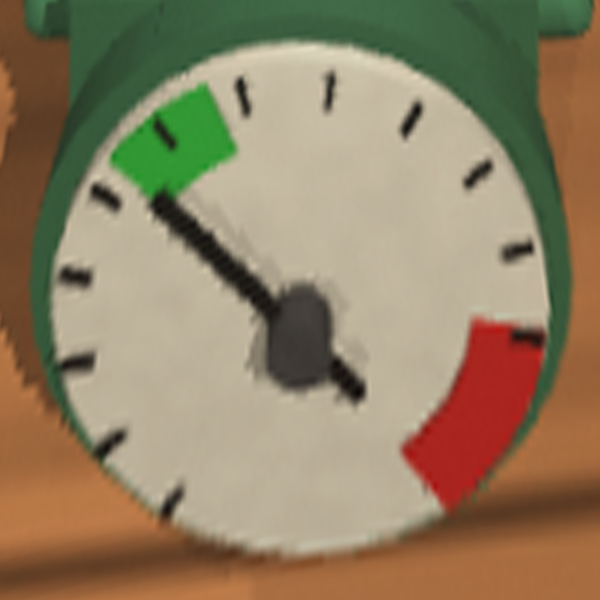

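Run:
```python
import numpy as np,cv2
T={'d1':[(178,488),(116,428),(84,349),(78,267),(107,187),(168,120),(246,86),(332,80),(411,110),(481,163),(518,238),(530,325)],
'd2':[(173,500),(108,445),(78,363),(75,276),(105,195),(165,133),(242,97),(330,90),(412,120),(478,174),(517,250),(527,338)]}
for n,t in T.items():
    t=np.array(t,float); a=np.arange(12)*4.2/11
    A=np.stack([np.cos(a),np.sin(a),np.ones(12)],1); M,*_=np.linalg.lstsq(A,t,rcond=None)
    print(n,'centre',M[2],'rms',np.sqrt(((A@M-t)**2).mean()), 'axes',np.linalg.svd(M[:2])[1])
    im=cv2.imread(f'pics/{n}.png').max(2).astype(float)
    # needle dark pixels in annulus away from hub
    y,x=np.nonzero(im<75 if n=='d2' else im<95)
    d=np.hypot(x-M[2,0],y-M[2,1]); dk=(d<190)&(d>20)
    p=np.stack([x,y],1)[dk]
    mask=np.zeros((600,600),np.uint8); mask[p[:,1],p[:,0]]=255
    k,l,s,c=cv2.connectedComponentsWithStats(mask); 
    for i in range(1,k):
        if s[i,4]>150: print('comp',c[i].round(),s[i,4],s[i,:4])
    i0=[(-192,-180),(-200,-193)][n=='d2']
    tips={'d1':[((360,360),(168,180))],'d2':[((358,392),(160,200))]}[n]
    for a0,b0 in tips:
        v=np.array(b0,float)-a0; w=np.linalg.solve(M[:2].T,v); print('needle rad',np.arctan2(w[1],w[0])%(2*np.pi))
    ln=[cv2.fitLine(np.stack([x,y],1)[(d<185)&(d>60)&(x<300)&(y<300)].astype(np.float32),cv2.DIST_HUBER,0,.01,.01)]
    v=ln[0][:2,0].astype(float); v=v*np.sign(-v[0]); w=np.linalg.solve(M[:2].T,v); print('fit line',np.arctan2(w[1],w[0])%(2*np.pi),v)
```

```text
d1 centre [303.5369528  303.79486891] rms 1.4912614363374765 axes [227.5882719 223.9130533]
comp [266. 278.] 3151 [163 175 192 186]
needle rad 1.73420743757795
fit line 1.7514609566934236 [-0.71777946 -0.69627053]
d2 centre [299.82000155 316.20975263] rms 1.3317292885914087 axes [228.31253164 226.75253241]
comp [268. 312.] 7886 [151 190 213 210]
needle rad 1.7433752048697067
fit line 1.7422903701357 [-0.71865201 -0.6953699 ]
```

Both views put the needle at 1.73–1.75, inside green and at rest. A third ring would land near the upper limit. One last look at the bench before handing in.

View pics/t20.png

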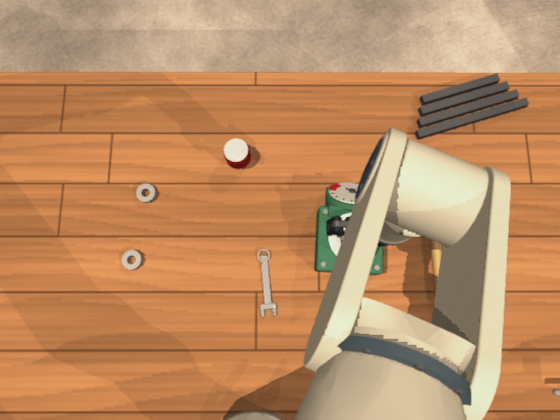

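```bash
python3 -c "
from h import *
f=grab('top')
for n in ['tin','hammer','wrench','ring0_center']: print(n,[(d['point'].round() if hasattr(d['point'],'round') else d['point'],round(d['confidence'],2)) for d in nets.tip_of(n,'top')][:3])
s=sense(); print(s['clock'],s['contact_force'],abs(s['qvel']).max())
"
```

```text
tin [([716.3, 46.1, -4.2], 0.81)]
hammer [([484.1, -432.3, -1.4], 0.88)]
wrench [([408.4, -22.8, -5.1], 0.77), ([612.8, -225.7, 62.5], 0.59), ([504.7, -219.5, 2.0], 0.39)]
ring0_center [([463.1, 297.4, 6.1], 0.76)]
20.2667 [ 0.20387101 -0.58043503 -0.70064492] 0.001371941738088421
```

The spare rings (146,193) and (132,260), the tin, the wrench and the hammer are all where they started. Handing in.

```bash
python3 -c "
from rig import r
print(r.sign_off())"
```

```text
the job is handed in; nothing more can be done
None
```

I threaded two rings onto the spindle and handed the job in at about 20 s of the 72 s allowed; no verdict was reported.

- **First ring:** I let it go with the needle at about 1.38, short of green.
- **Second ring:** the needle then came to rest at 1.73–1.75 in rectified scene and wrist views, inside the 1.65–2.15 green sector. I added no third ring, because it would have landed near 2.12.
- **Final position:** both rings lie flat around the spindle. The open gripper stands clear, about 80 mm above the spindle's top, with the arm at rest.
- **Left alone:** the two spare rings, tin, hammer and wrench are where they started, to within the 4 mm accuracy of the detections.

**What went wrong:** the first grip on the second ring was too high. It slipped off the top and pushed the ring about 5 mm. I remeasured, gripped it lower and placed it normally.

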